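# Load the four-colour ink caddy for the printer refill

## Robot

A 6-joint arm with a two-finger parallel gripper is mounted at the origin on the work surface; the furniture and walls round the work are solid. World frame = base frame: x ahead of the robot, y to its left, z up, the work surface at z = 0. Lengths are in m, angles in rad, forces in N, time in s.
With the tool pointing down it reaches from about 0.225 to 0.725 m from the base axis. Payload 3.1 kg.
Tool frame: the origin (TCP) lies at the very end of the fingers, on their centre line; the grasp point (between the pads) lies 19 mm behind it; x points along the fingers, y is the direction in which the jaws open and shut, and the axes are right-handed (so a half turn about x gives the same grasp; the last joint's range is limited). The gripper opens to 85 mm and grips with 20 to 120 N. Pads are 22 mm wide; open, the fingers measure 114 mm over their backs; the gripper's body (76 mm by 85 mm) begins 54 mm behind the grasp point. The pads swing forward as they close: fully open they stand 13 mm farther back than shut.
Start: joints at [-1.47, 0.048, 0.099, 1.622, 0, 1.443], TCP at [0.119, -0.511, 0.231] pointing down, gripper open.
Joint ranges: [-2.91, 2.91], [-0.99, 1.94], [-1.21, 1.42], [-2.12, 2.29], [-1.49, 1.47], [-3.14, 3.14]. Speed limits (rad/s): [2.79, 2.79, 3.14, 3.14, 3.14, 3.14].

## Interface

Orientations are given as a unit quaternion [x, y, z, w].
In Python, from plant import r gives the robot as it stands.
- The arm moves only by the tool arm_command, never from a script. Its argument "series" is a list of rows, each an object with "travel": the shift along the tool's x, y, z in mm, a list of three; "delta_rot": the turn, a rotation vector about the tool's x, y, z in rad, a list of three; "jaw": the gripper's target within -1 to 1 (shut at 1, half-way at 0, fully open at -1). In form: [{"travel": [tx, ty, tz], "delta_rot": [ax, ay, az], "jaw": jaw}, ...]. A call has exactly 5 rows; each row shifts and turns the commanded pose from where the row before left it, along the tool's axes as they then stand; what a row does not reach is not made up. A row lasts 1/10 s, in which the tool goes at most 50 mm and 8.59 degrees, less where a joint would pass 70% of its speed; a pose out of reach is approached as far as the arm can. A call is refused whole if a number of a shift passes 50 or a number of a turn 0.15, either way. A call with a gripper value outside its range is refused whole. The fingers move at their own pace and stop on an object; the grip force is fixed at half the most. Time passes only in rows, so rows that do not move let the fingers close, or fill a call up. It gives the time, the measured TCP pose, the force and the opening at its end, in the units of the state.
- r.state(): the state, without advancing time (a new reading comes with each control period).
- r.capture(name): name is "scene" or "top" or "wrist"; returns a dict with "img" (420x560x3 uint8, red, green, blue), "depth" (420x560 float32, m along the optical axis (not along the pixel's ray), 0 where there is no reading), "fx", "fy", "cx", "cy" (pixels), "cam_to_world" (4x4, takes a point from camera to world coordinates). Camera axes: x right, y up, looking along -z (the intrinsics and any distortion apply to the point x, -y, -z); pixel columns grow to the right and rows downward; lengths in m; the calibration is good to about 2 mm. A picture is of the moment at which its call begins.
- r.finish_job(): hands the job in, once; it reports no verdict.
The state is a dict: "clock": time; "q": joint angles; "dq": joint speeds; "joint_efforts": joint torques, N m; "ee_pos": TCP position; "ee_rot": TCP orientation; "ft_force": force on the tool from outside, world axes, zero at the start; "ft_torque": the same for the moment, N m; "width": finger opening in m.
Only numpy, scipy, OpenCV 4.12 (cv2) and the standard library are available. Lean on these libraries where they do the work, as an engineer would, in place of code of your own. Each camera call takes 0.05 s, during which the arm holds its last target.

## Task

Load the ink caddy for the refill round: stand the cyan, magenta, yellow and black ink bottles upright in the caddy, each in the bay with the ring of its own colour, lowering each one to the bottom of its bay before letting go. Keep the bottles upright on the way. The green-banded ink and the glue bottle are not part of the set: leave them standing where they are.

Things in the scene. Friction and masses are not known exactly. Their poses are not given: they have to be found in the camera images.
- ink_cyan: cyan ink bottle: white, broad blue-cyan band and cyan cap; loose, upright on the table. 44 mm in diameter, straight-sided to 74 mm above its foot; 112 mm high with the 29 mm cap; 0.08 to 0.17 kg. Origin: centre of its underside, z up. Best gripped round the body 55 to 75 mm above the foot
- ink_magenta: magenta ink bottle: white, broad magenta (purple-pink) band and magenta cap; loose, upright on the table. 44 mm in diameter, straight-sided to 74 mm above its foot; 112 mm high with the 29 mm cap; 0.08 to 0.17 kg. Origin: centre of its underside, z up. Best gripped round the body 55 to 75 mm above the foot
- ink_yellow: yellow ink bottle: white, broad yellow band and yellow cap; loose, upright on the table. 44 mm in diameter, straight-sided to 74 mm above its foot; 112 mm high with the 29 mm cap; 0.08 to 0.17 kg. Origin: centre of its underside, z up. Best gripped round the body 55 to 75 mm above the foot
- ink_black: black ink bottle: white, broad black band and black cap; loose, upright on the table. 44 mm in diameter, straight-sided to 74 mm above its foot; 112 mm high with the 29 mm cap; 0.08 to 0.17 kg. Origin: centre of its underside, z up. Best gripped round the body 55 to 75 mm above the foot
- collar_cyan: cyan ring (77 mm outside, 60 inside, 9 high) round the cyan bay of the fixed ink caddy. Origin: bay centre at the ring's underside, 40 mm above the table; bay floor 34 mm below it, ring top 9 mm above. Four bays in a straight row 80 mm apart, colours in any order; y axis along the row, x across. Grey caddy: 104 mm across, 366 mm along the row, grip bars at its two ends 87 mm above the table
- collar_magenta: magenta ring (77 mm outside, 60 inside, 9 high) round the magenta bay of the fixed ink caddy. Origin: bay centre at the ring's underside, 40 mm above the table; bay floor 34 mm below it, ring top 9 mm above. Four bays in a straight row 80 mm apart, colours in any order; y axis along the row, x across. Grey caddy: 104 mm across, 366 mm along the row, grip bars at its two ends 87 mm above the table
- collar_yellow: yellow ring (77 mm outside, 60 inside, 9 high) round the yellow bay of the fixed ink caddy. Origin: bay centre at the ring's underside, 40 mm above the table; bay floor 34 mm below it, ring top 9 mm above. Four bays in a straight row 80 mm apart, colours in any order; y axis along the row, x across. Grey caddy: 104 mm across, 366 mm along the row, grip bars at its two ends 87 mm above the table
- collar_black: black ring (77 mm outside, 60 inside, 9 high) round the black bay of the fixed ink caddy. Origin: bay centre at the ring's underside, 40 mm above the table; bay floor 34 mm below it, ring top 9 mm above. Four bays in a straight row 80 mm apart, colours in any order; y axis along the row, x across. Grey caddy: 104 mm across, 366 mm along the row, grip bars at its two ends 87 mm above the table
- ink_green: look-alike: the same kind of bottle (44 mm diameter, 112 mm high) but with a green band and cap, a special colour that has no bay. Origin at the centre of its underside. Leave it standing
- glue_bottle: look-alike: glue bottle, white with a blue band and a long orange nozzle, 55 mm diameter, 155 mm high, loose and upright. Origin at the centre of its underside. Leave it standing. (Fixed things near the bottles: a feather duster 57 mm high along y from -0.12 to -0.4 at x = 0.44, a trimmer 75 mm high behind the caddy)
Mind the look-alikes: they are no part of the job. What is shaped like the ink_yellow but red is not meant.

How it is judged:
By the outcome, as a careful person would: the job done as asked, in the order asked, and still so for the second after the job is handed in, with the robot touching nothing.
It also fails if it takes over 109 s, if anything falls off the work surface, if the arm or the gripper's body presses on something with over 40 N, if the wrist force passes 120 N, or if a joint passes its speed limit or range.

## Working session

There is one attempt and no reset: what is moved stays moved. The work goes in short steps, Python scripts to look and compute and a tool call to move; the robot and the scene stay as the last step left them, time stands still between calls to the robot, and variables do not carry over. Pictures are saved under pics/ and viewed, and the job is handed in when it is done.

Besides the shell and the picture viewer there is one more tool, called after ">>>" as name([rows], argument=value, ...), one row to a line, values as JSON. arm_command: Moves the arm, as the interface text tells. Its arguments: {"type":"object","properties":{"series":{"type":"array"}},"required":["series"]}

```bash
ls; mkdir -p pics; cat > h.py <<'E'
import numpy as np, cv2
from plant import r
def snap(n,f):
    c=r.capture(n); cv2.imwrite(f'pics/{f}.png',c['img'][:,:,::-1]); np.savez(f'pics/{f}.npz',**c); return c
def world(c,u,v,d):
    u=np.asarray(u,float);v=np.asarray(v,float);d=np.asarray(d,float)
    p=np.stack([(u-c['cx'])/c['fx']*d,-(v-c['cy'])/c['fy']*d,-d,np.ones_like(d)],-1)
    return (p@np.asarray(c['cam_to_world']).T)[...,:3]
E
python3 - <<'E'
from h import *
for n in ['top','scene']:
    c=snap(n,n+'0'); print(n,c['fx'],c['cx'],c['cy'],[k for k in c]); print(np.round(c['cam_to_world'],3))
print(r.state())
E
```

```text
pics
top 509.2920507157906 279.36667839730103 211.3626439044088 ['img', 'depth', 'fx', 'fy', 'cx', 'cy', 'cam_to_world']
[[-2.900e-02  9.970e-01 -6.700e-02  4.320e-01]
 [-1.000e+00 -2.900e-02 -1.000e-03 -4.800e-02]
 [-3.000e-03  6.700e-02  9.980e-01  1.565e+00]
 [ 0.000e+00  0.000e+00  0.000e+00  1.000e+00]]
scene 532.9620362004553 279.0058454227783 205.82307821319876 ['img', 'depth', 'fx', 'fy', 'cx', 'cy', 'cam_to_world']
[[ 0.481  0.386 -0.787 -0.808]
 [-0.876  0.238 -0.419 -0.765]
 [ 0.025  0.891  0.453  0.842]
 [ 0.     0.     0.     1.   ]]
{'clock': 0.1, 'q': array([-1.46980657e+00,  4.86825635e-02,  9.77278461e-02,  1.62200901e+00,
       -3.04505692e-05,  1.44302192e+00]), 'dq': array([ 0.00028934,  0.00069791,  0.0024696 , -0.00051923,  0.00020967,
        0.00130894]), 'joint_efforts': array([ 3.46048029e-03, -3.39850688e+01,  3.20935893e+01,  1.58174441e-02,
       -1.05582533e-04, -1.11216476e-06]), 'ee_pos': array([ 0.11899025, -0.51075695,  0.2302178 ]), 'ee_rot': array([-0.70248527, -0.08147043,  0.70248628, -0.07993769]), 'ft_force': array([-0.42646827, -0.39479933, -0.47704662]), 'ft_torque': array([0.03815955, 0.0172804 , 0.00879638]), 'width': 0.0854959300162617}
```

View pics/top0.png

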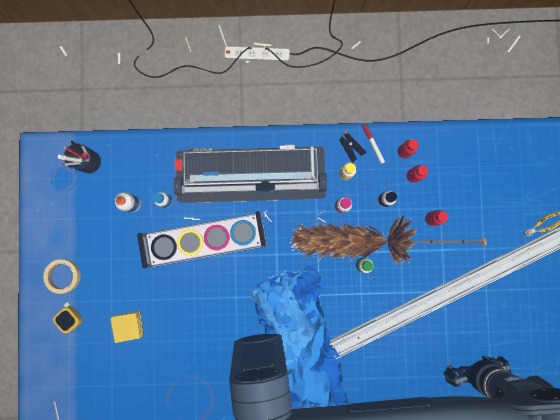

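View pics/scene0.png

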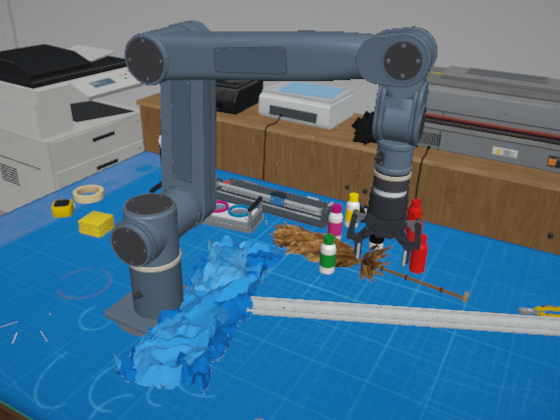

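```bash
cat > m.py <<'E'
from h import *
c=dict(np.load('pics/top0.npz'))
v,u=np.mgrid[0:420,0:560]; P=world(c,u,v,c['depth']); np.save('pics/P.npy',P)
z=P[...,2]
m=((z>0.095)&(z<0.125)&(v>125)&(v<290)&(P[...,0]>0.3)).astype(np.uint8)
n,l,s,cen=cv2.connectedComponentsWithStats(m)
for i in range(1,n):
    if s[i,4]>15:
        k=l==i; print('blob',cen[i].round(1),s[i,4],np.median(P[k],0).round(4),'mean',P[k].mean(0).round(4),c['img'][k].mean(0).round())
hsv=cv2.cvtColor(c['img'],cv2.COLOR_RGB2HSV)
def ray(uu,vv,zz):
    M=c['cam_to_world'];d=M[:3,:3]@np.array([(uu-c['cx'])/c['fx'],-(vv-c['cy'])/c['fy'],-1.]);o=M[:3,3]
    return o+d*(zz-o[2])/d[2]
box=(u>140)&(u<268)&(v>205)&(v<270)
H,S,V=[hsv[...,i] for i in range(3)]
masks={'black':(V<60)&(u>150)&(u<178)&(v>230),'yellow':(H>20)&(H<35)&(S>150)&(V>120),'magenta':(H>155)&(H<178)&(S>120),'cyan':(H>90)&(H<108)&(S>90)&(u>228)&(u<260)&(v>217)&(v<248)}
for n_,mm in masks.items():
    mm=(mm&box).astype(np.uint8)
    n,l,s,cen=cv2.connectedComponentsWithStats(mm); i=1+np.argmax(s[1:,4])
    ct=max(cv2.findContours((l==i).astype(np.uint8),0,1)[0],key=len); e=cv2.fitEllipse(ct)
    print(n_,s[i],np.round(e,1).tolist() if 0 else (e), ray(*e[0],0.049).round(4), np.median(P[l==i],0).round(4))
im=cv2.resize(c['img'][130:290,90:450,::-1],None,fx=2.2,fy=2.2,interpolation=cv2.INTER_CUBIC);cv2.imwrite('pics/zoom.png',im)
E
python3 m.py
```

```text
blob [412.4 144.8] 97 [ 0.7104 -0.4352  0.1114] mean [ 0.7109 -0.4357  0.1104] [198.  58.  72.]
blob [ 75.5 144.7] 19 [0.7398 0.5377 0.1108] mean [0.74   0.5376 0.1099] [45. 54. 70.]
blob [ 67.3 149. ] 21 [0.7288 0.5625 0.1065] mean [0.729  0.5627 0.1063] [142.  76.  83.]
blob [ 84.4 148.5] 17 [0.7282 0.5126 0.1043] mean [0.7292 0.5135 0.1058] [114. 117. 127.]
blob [ 67.  157.4] 41 [0.7039 0.5615 0.1103] mean [0.7036 0.562  0.1101] [153. 159. 155.]
blob [ 68.3 164.4] 21 [0.6832 0.5587 0.1095] mean [0.6834 0.5585 0.1095] [131. 139. 153.]
blob [349.8 168.2] 93 [ 0.6482 -0.2525  0.1117] mean [ 0.6482 -0.2525  0.1109] [237. 220.  97.]
blob [422.1 170.9] 98 [ 0.634  -0.4593  0.1115] mean [ 0.6344 -0.4601  0.1102] [201.  58.  75.]
blob [123.6 201.1] 169 [0.5716 0.3989 0.1024] mean [0.5729 0.4015 0.1043] [206. 194. 191.]
blob [157.8 197.6] 91 [0.5785 0.3003 0.1115] mean [0.5794 0.301  0.111 ] [ 54. 133. 188.]
blob [391.1 196.7] 93 [ 0.5618 -0.3666  0.1119] mean [ 0.5624 -0.3676  0.1111] [38. 49. 70.]
blob [345.6 202.9] 85 [ 0.548  -0.237   0.1116] mean [ 0.5483 -0.2366  0.1117] [199.  68. 133.]
blob [441.9 216.5] 100 [ 0.5016 -0.5095  0.1116] mean [ 0.5014 -0.5103  0.1105] [197.  58.  76.]
blob [367.5 265.5] 88 [ 0.3674 -0.2923  0.1114] mean [ 0.3682 -0.2921  0.1115] [ 64. 148.  93.]Traceback (most recent call last):
  File "m.py", line 19, in <module>
    n,l,s,cen=cv2.connectedComponentsWithStats(mm); i=1+np.argmax(s[1:,4])
                                                        ~~~~~~~~~^^^^^^^^^
    return _wrapfunc(a, 'argmax', axis=axis, out=out, **kwds)
    return bound(*args, **kwds)
ValueError: attempt to get argmax of an empty sequence
```

```bash
sed -i 's/V<60/V<95/; s/i=1+np.argmax/\n    if n<2: print(n_,"none",hsv[225:265:4,150:180:5].tolist()); continue\n    i=1+np.argmax/' m.py; python3 m.py | grep -v blob
```

```text
black [151 235  26  24 179] ((163.14967346191406, 246.6743621826172), (23.645362854003906, 24.54506492614746), 74.87425994873047) [0.4387 0.302  0.049 ] [0.4387 0.3025 0.0488]
yellow [178 230  24  24 133] ((189.55850219726562, 241.5971221923828), (23.247468948364258, 23.81144142150879), 57.9807014465332) [0.4515 0.2232 0.049 ] [0.4543 0.2244 0.0489]
magenta [204 225  25  25 172] ((216.04269409179688, 237.07052612304688), (24.029075622558594, 24.348508834838867), 73.58050537109375) [0.4627 0.1441 0.049 ] [0.4638 0.1473 0.0489]
cyan [230 220  26  26 209] ((242.4976348876953, 232.200439453125), (24.591388702392578, 24.888566970825195), 117.50137329101562) [0.4749 0.0651 0.049 ] [0.4764 0.0657 0.0484]
```

```bash
sleep 1; python3 - <<'E'
import cv2
i=cv2.imread('pics/top0.png');cv2.imwrite('pics/zoom.png',cv2.resize(i[130:290,90:450],None,fx=2.2,fy=2.2,interpolation=cv2.INTER_CUBIC))
E
```

```text
(no output)
```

View pics/zoom.png

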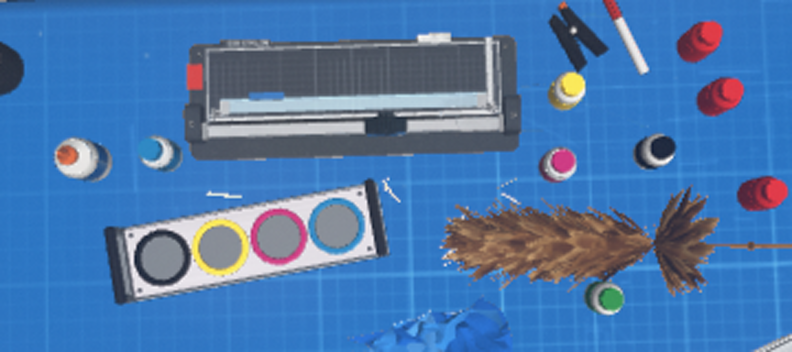

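```bash
cat > clr.py <<'E'
from h import *
from scipy.spatial.transform import Rotation as R
s=r.state(); print(R.from_quat(s['ee_rot']).as_matrix().round(3))
P=np.load('pics/P.npy').reshape(-1,3); 
def chk(name,x,y,hw,skip):
  out=[]
  for a in range(-90,90,15):
    t=np.radians(a); d=P[:,:2]-[x,y]; j=d@[np.cos(t),np.sin(t)]; w=d@[-np.sin(t),np.cos(t)]
    k=(abs(w)<0.016)&(abs(j)<hw)&(abs(j)>skip)
    out.append((a,round(float(P[k,2].max()),3)))
  print(name,out)
for n,x,y in [('cyan',.579,.301),('yel',.648,-.2525),('mag',.548,-.237),('blk',.562,-.367)]: chk(n,x,y,.06,.034)
for n,x,y in [('Bk',.4388,.3022),('Y',.4509,.2231),('M',.463,.144),('C',.475,.065)]: chk(n,x,y,.055,.02)
E
python3 clr.py
```

```text
[[-0.     0.227 -0.974]
 [ 0.002 -0.974 -0.227]
 [-1.    -0.002 -0.   ]]
cyan [(-90, 0.023), (-75, 0.058), (-60, 0.062), (-45, 0.062), (-30, 0.06), (-15, 0.011), (0, 0.011), (15, 0.009), (30, 0.009), (45, 0.009), (60, 0.009), (75, 0.023)]
yel [(-90, 0.01), (-75, 0.01), (-60, 0.01), (-45, 0.028), (-30, 0.028), (-15, 0.028), (0, 0.021), (15, 0.008), (30, 0.009), (45, 0.009), (60, 0.009), (75, 0.009)]
mag [(-90, 0.008), (-75, 0.008), (-60, 0.008), (-45, 0.009), (-30, 0.016), (-15, 0.048), (0, 0.048), (15, 0.048), (30, 0.029), (45, 0.013), (60, 0.012), (75, 0.012)]
blk [(-90, 0.008), (-75, 0.009), (-60, 0.009), (-45, 0.011), (-30, 0.009), (-15, 0.01), (0, 0.01), (15, 0.01), (30, 0.007), (45, 0.007), (60, 0.008), (75, 0.008)]
Bk [(-90, 0.092), (-75, 0.092), (-60, 0.093), (-45, 0.091), (-30, 0.056), (-15, 0.056), (0, 0.061), (15, 0.061), (30, 0.061), (45, 0.061), (60, 0.092), (75, 0.092)]
Y [(-90, 0.057), (-75, 0.057), (-60, 0.056), (-45, 0.059), (-30, 0.059), (-15, 0.059), (0, 0.059), (15, 0.058), (30, 0.058), (45, 0.058), (60, 0.057), (75, 0.057)]
M [(-90, 0.055), (-75, 0.055), (-60, 0.055), (-45, 0.057), (-30, 0.057), (-15, 0.057), (0, 0.057), (15, 0.057), (30, 0.055), (45, 0.054), (60, 0.054), (75, 0.055)]
C [(-90, 0.093), (-75, 0.093), (-60, 0.089), (-45, 0.088), (-30, 0.056), (-15, 0.056), (0, 0.056), (15, 0.055), (30, 0.055), (45, 0.055), (60, 0.092), (75, 0.092)]
```

>>> arm_command([
  {"travel":[0,0,0],"delta_rot":[-0.1494,0,0],"jaw":-1},
  {"travel":[0,0,0],"delta_rot":[-0.1494,0,0],"jaw":-1},
  {"travel":[0,0,0],"delta_rot":[-0.1494,0,0],"jaw":-1},
  {"travel":[0,0,0],"delta_rot":[-0.1494,0,0],"jaw":-1},
  {"travel":[0,0,0],"delta_rot":[-0.1494,0,0],"jaw":-1},
])

```text
clock: 0.6
ee_pos: [0.119, -0.5109, 0.2306]
ee_rot: [0.624, 0.334, -0.623, 0.333]
ft_force: [-0.5, -1.0, 0.2]
width: 0.0853
```

>>> arm_command([
  {"travel":[0,0,0],"delta_rot":[-0.1494,0,0],"jaw":-1},
  {"travel":[0,0,0],"delta_rot":[-0.1494,0,0],"jaw":-1},
  {"travel":[0,0,0],"delta_rot":[-0.1494,0,0],"jaw":-1},
  {"travel":[0,0,0],"delta_rot":[-0.1494,0,0],"jaw":-1},
  {"travel":[0,0,0],"delta_rot":[-0.1494,0,0],"jaw":-1},
])

```text
clock: 1.1
ee_pos: [0.119, -0.511, 0.2306]
ee_rot: [0.459, 0.538, -0.459, 0.538]
ft_force: [-0.3, -0.1, 0.4]
width: 0.0852
```

```bash
cat > d.py <<'E'
import sys
from h import *
from scipy.spatial.transform import Rotation as R
T=dict(cyan=(.579,.301),mag=(.548,-.237),yel=(.648,-.2525),blk=(.562,-.367),Bk=(.4388,.3022),Y=(.4509,.2231),M=(.463,.144),C=(.475,.065))
s=r.state();M=R.from_quat(s['ee_rot']).as_matrix()
print('t',round(s['clock'],2),'pos',s['ee_pos'].round(4),'yaw',np.degrees(np.arctan2(M[1,1],M[0,1])).round(2),'xax',M[:,0].round(3),'F',s['ft_force'].round(1),'w',round(s['width'],4),'q',s['q'].round(2))
for a in sys.argv[1:]:
    n,z=a.split(':'); p=np.array([*T[n],float(z)]); print(a,'tool mm',(M.T@(p-s['ee_pos'])*1000).round(1))
E
python3 d.py cyan:0.2
```

```text
t 1.1 pos [ 0.119  -0.511   0.2306] yaw 9.06 xax [-0.     0.001 -1.   ] F [-0.3 -0.1  0.4] w 0.0852 q [-1.47  0.05  0.1   1.62 -0.   -0.06]
cyan:0.2 tool mm [  31.6  582.1 -729.3]
```

>>> arm_command([
  {"travel":[1.5,29.1,-36.5],"delta_rot":[0,0,0],"jaw":-1},
  {"travel":[1.5,29.1,-36.5],"delta_rot":[0,0,0],"jaw":-1},
  {"travel":[1.5,29.1,-36.5],"delta_rot":[0,0,0],"jaw":-1},
  {"travel":[1.5,29.1,-36.5],"delta_rot":[0,0,0],"jaw":-1},
  {"travel":[1.5,29.1,-36.5],"delta_rot":[0,0,0],"jaw":-1},
])

```text
clock: 1.6
ee_pos: [0.2356, -0.307, 0.2232]
ee_rot: [0.461, 0.536, -0.461, 0.536]
ft_force: [1.7, -0.6, -0.7]
width: 0.0852
```

>>> arm_command([
  {"travel":[1.5,29.1,-36.5],"delta_rot":[0,0,0],"jaw":-1},
  {"travel":[1.5,29.1,-36.5],"delta_rot":[0,0,0],"jaw":-1},
  {"travel":[1.5,29.1,-36.5],"delta_rot":[0,0,0],"jaw":-1},
  {"travel":[1.5,29.1,-36.5],"delta_rot":[0,0,0],"jaw":-1},
  {"travel":[1.5,29.1,-36.5],"delta_rot":[0,0,0],"jaw":-1},
])

```text
clock: 2.1
ee_pos: [0.3518, -0.1046, 0.216]
ee_rot: [0.461, 0.536, -0.461, 0.537]
ft_force: [0.7, -0.8, 0.3]
width: 0.085
```

```bash
python3 d.py cyan:0.2
```

```text
t 2.1 pos [ 0.3518 -0.1046  0.216 ] yaw 8.69 xax [ 0. -0. -1.] F [ 0.7 -0.8  0.3] w 0.085 q [-0.47 -0.37 -0.3   1.64 -0.    0.95]
cyan:0.2 tool mm [  15.9  285.9 -366.6]
```

>>> arm_command([
  {"travel":[1.5,28.6,-36.7],"delta_rot":[0,0,0],"jaw":-1},
  {"travel":[1.5,28.6,-36.7],"delta_rot":[0,0,0],"jaw":-1},
  {"travel":[1.5,28.6,-36.7],"delta_rot":[0,0,0],"jaw":-1},
  {"travel":[1.5,28.6,-36.7],"delta_rot":[0,0,0],"jaw":-1},
  {"travel":[1.5,28.6,-36.7],"delta_rot":[0,0,0],"jaw":-1},
])

```text
clock: 2.6
ee_pos: [0.4653, 0.0986, 0.2083]
ee_rot: [0.46, 0.537, -0.461, 0.537]
ft_force: [0.8, -0.6, -0.2]
width: 0.0857
```

>>> arm_command([
  {"travel":[1.5,28.6,-36.7],"delta_rot":[0,0,0],"jaw":-1},
  {"travel":[1.5,28.6,-36.7],"delta_rot":[0,0,0],"jaw":-1},
  {"travel":[1.5,28.6,-36.7],"delta_rot":[0,0,0],"jaw":-1},
  {"travel":[1.5,28.6,-36.7],"delta_rot":[0,0,0],"jaw":-1},
  {"travel":[1.5,28.6,-36.7],"delta_rot":[0,0,0],"jaw":-1},
])

```text
clock: 3.1
ee_pos: [0.5789, 0.3014, 0.2003]
ee_rot: [0.46, 0.537, -0.461, 0.536]
ft_force: [0.8, -0.3, 0.2]
width: 0.0854
```

```bash
python3 - <<'E'
from h import *
c=snap('wrist','w1')
v,u=np.mgrid[0:420,0:560];P=world(c,u,v,c['depth']);z=P[...,2]
k=(z>.10)&(z<.12)&(c['depth']>0)&(np.hypot(P[...,0]-.579,P[...,1]-.301)<.04)
print(k.sum(),P[k].mean(0) if k.any() else 0, np.ptp(P[k],axis=0) if k.any() else 0)
np.set_printoptions(suppress=True);print(c['cam_to_world'].round(3))
E
python3 d.py cyan:0.046
```

```text
1337 [0.58053416 0.30640501 0.1122834 ] [0.0289338  0.02912796 0.01517685]
[[ 0.989 -0.144 -0.045  0.567]
 [ 0.151  0.941  0.304  0.38 ]
 [-0.002 -0.308  0.951  0.344]
 [ 0.     0.     0.     1.   ]]
t 3.15 pos [0.5815 0.3078 0.195 ] yaw 8.96 xax [-0.003  0.004 -1.   ] F [ 5.1  3.5 -4.8] w 0.0855 q [0.38 0.4  0.44 1.61 0.   1.8 ]
cyan:0.046 tool mm [149.   -3.1   6.9]
```

View pics/w1.png

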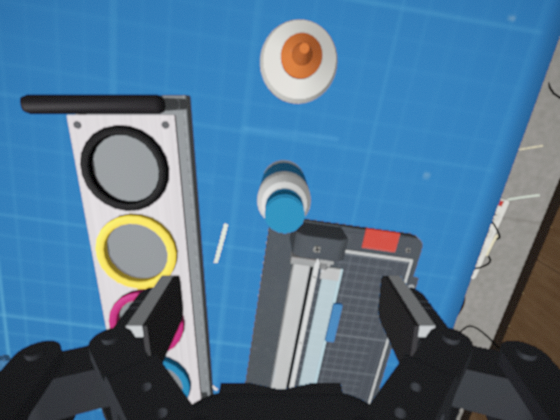

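```bash
cat > wr.py <<'E'
import sys
from h import *
def cap(f,n,R0=.035):
    from d import T
    c=snap('wrist',f)
    v,u=np.mgrid[0:420,0:560];P=world(c,u,v,c['depth']);z=P[...,2]
    k=(z>.107)&(z<.117)&(c['depth']>0)&(np.hypot(P[...,0]-T[n][0],P[...,1]-T[n][1])<R0)
    (x,y),rad=cv2.minEnclosingCircle(P[k][:,:2].astype(np.float32)*1000)
    print('cap n',k.sum(),'mean',P[k].mean(0).round(4),'circ',round(x,1),round(y,1),'r',round(rad,1),'colour',c['img'][k].mean(0).round())
if __name__=='__main__':
    f,n=sys.argv[1:3]; sys.argv=sys.argv[:1]; cap(f,n)
    import importlib
E
python3 wr.py w2 cyan; python3 d.py cyan:0.046
```

```text
t 3.15 pos [0.5815 0.3078 0.195 ] yaw 8.96 xax [-0.003  0.004 -1.   ] F [ 5.1  3.5 -4.8] w 0.0855 q [0.38 0.4  0.44 1.61 0.   1.8 ]
cap n 1278 mean [0.5807 0.3058 0.1128] circ 580.9 304.7 r 14.7 colour [ 52. 145. 188.]
t 3.2 pos [0.5792 0.3041 0.1949] yaw 8.97 xax [-0.006 -0.001 -1.   ] F [-0.5 -0.4 -1.2] w 0.0854 q [0.38 0.4  0.44 1.62 0.   1.79]
cyan:0.046 tool mm [148.9   0.3   3. ]
```

>>> arm_command([
  {"travel":[35,0,0],"delta_rot":[0,0,0],"jaw":-1},
  {"travel":[40,0,0],"delta_rot":[0,0,0],"jaw":-1},
  {"travel":[40,0,0],"delta_rot":[0,0,0],"jaw":-1},
  {"travel":[20,0,0],"delta_rot":[0,0,0],"jaw":-1},
  {"travel":[0,0,0],"delta_rot":[0,0,0],"jaw":-1},
])

```text
clock: 3.7
ee_pos: [0.5744, 0.2975, 0.0605]
ee_rot: [0.457, 0.538, -0.464, 0.535]
ft_force: [0.1, 0.4, -0.6]
width: 0.0852
```

```bash
python3 d.py cyan:0.046
```

```text
t 3.7 pos [0.5744 0.2975 0.0605] yaw 8.69 xax [-0.01  -0.004 -1.   ] F [ 0.1  0.4 -0.6] w 0.0852 q [ 0.37  0.4   0.17  1.35 -0.    1.79]
cyan:0.046 tool mm [14.4  5.2 -2.8]
```

```bash
sed -i "s/cyan=(.579,.301)/cyan=(.580,.303)/" d.py; cat >> d.py <<'E'
a=np.cross(M[:,0],[0,0,-1.]); yaw=np.arctan2(M[1,1],M[0,1])
print('tilt fix rotvec tool',(M.T@a).round(4),'yaw fix to 8.7: ax',round(float(yaw-np.radians(8.7)),4))
E
```

>>> arm_command([
  {"travel":[5,3,-2.5],"delta_rot":[0,0.0025,0.0105],"jaw":-1},
  {"travel":[6,3.5,-2],"delta_rot":[0,0,0],"jaw":-1},
  {"travel":[3.4,0,0],"delta_rot":[0,0,0],"jaw":-1},
  {"travel":[0,0,0],"delta_rot":[0,0,0],"jaw":-1},
  {"travel":[0,0,0],"delta_rot":[0,0,0],"jaw":-1},
])

```text
clock: 4.2
ee_pos: [0.5849, 0.3053, 0.0528]
ee_rot: [0.464, 0.535, -0.457, 0.538]
ft_force: [0.8, 0.4, 0.4]
width: 0.0857
```

```bash
python3 d.py cyan:0.046; python3 - <<'E'
from h import *
snap('scene','s1');
E
```

```text
t 4.2 pos [0.5849 0.3053 0.0528] yaw 8.71 xax [ 0.011  0.004 -1.   ] F [0.8 0.4 0.4] w 0.0857 q [0.38 0.41 0.17 1.32 0.   1.8 ]
cyan:0.046 tool mm [ 6.7 -5.2  1.5]
tilt fix rotvec tool [-0.     -0.0027 -0.0116] yaw fix to 8.7: ax 0.0002
```

View pics/s1.png

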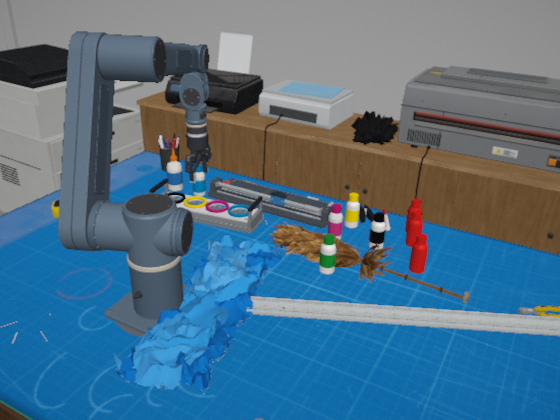

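>>> arm_command([
  {"travel":[0,0,0],"delta_rot":[0,0,0],"jaw":-1},
  {"travel":[0,0,0],"delta_rot":[0,0,0],"jaw":-1},
  {"travel":[0,0,0],"delta_rot":[0,0,0],"jaw":-1},
  {"travel":[0,0,0],"delta_rot":[0,0,0],"jaw":-1},
  {"travel":[0,0,0],"delta_rot":[0,0,0],"jaw":-1},
])

```text
clock: 4.75
ee_pos: [0.5844, 0.3051, 0.052]
ee_rot: [0.464, 0.535, -0.457, 0.538]
ft_force: [0.7, 0.5, -0.1]
width: 0.0855
```

```bash
python3 d.py cyan:0.046
```

```text
t 4.75 pos [0.5844 0.3051 0.052 ] yaw 8.71 xax [ 0.01   0.004 -1.   ] F [ 0.7  0.5 -0.1] w 0.0855 q [0.38 0.41 0.17 1.32 0.   1.8 ]
cyan:0.046 tool mm [ 5.9 -4.7  1.4]
tilt fix rotvec tool [ 0.     -0.0025 -0.0105] yaw fix to 8.7: ax 0.0001
```

>>> arm_command([
  {"travel":[6,-4.7,1.4],"delta_rot":[0,-0.0025,-0.0105],"jaw":-1},
  {"travel":[0,0,0],"delta_rot":[0,0,0],"jaw":-1},
  {"travel":[0,0,0],"delta_rot":[0,0,0],"jaw":-1},
  {"travel":[0,0,0],"delta_rot":[0,0,0],"jaw":0},
  {"travel":[0,0,0],"delta_rot":[0,0,0],"jaw":1},
])

```text
clock: 5.25
ee_pos: [0.5802, 0.3031, 0.046]
ee_rot: [0.461, 0.536, -0.461, 0.537]
ft_force: [0.0, 0.4, 0.6]
width: 0.059
```

>>> arm_command([
  {"travel":[0,0,0],"delta_rot":[0,0,0],"jaw":1},
  {"travel":[0,0,0],"delta_rot":[0,0,0],"jaw":1},
  {"travel":[0,0,0],"delta_rot":[0,0,0],"jaw":1},
  {"travel":[0,0,0],"delta_rot":[0,0,0],"jaw":1},
  {"travel":[0,0,0],"delta_rot":[0,0,0],"jaw":1},
])

```text
clock: 5.75
ee_pos: [0.5805, 0.3032, 0.0464]
ee_rot: [0.461, 0.536, -0.46, 0.537]
ft_force: [1.6, -0.1, 2.4]
width: 0.043
```

```bash
python3 d.py cyan:0.046 C:.19
```

```text
t 5.75 pos [0.5805 0.3032 0.0464] yaw 8.71 xax [ 0.001  0.    -1.   ] F [ 1.6 -0.1  2.4] w 0.043 q [ 0.38  0.42  0.17  1.32 -0.    1.8 ]
cyan:0.046 tool mm [ 0.4 -0.5  0.1]
C:.19 tool mm [-143.8 -140.2  219.4]
tilt fix rotvec tool [-0.     -0.0002 -0.0011] yaw fix to 8.7: ax 0.0001
```

>>> arm_command([
  {"travel":[-15,0,0],"delta_rot":[0,0,0],"jaw":1},
  {"travel":[-34,0,0],"delta_rot":[0,0,0],"jaw":1},
  {"travel":[-40,0,0],"delta_rot":[0,0,0],"jaw":1},
  {"travel":[-35,0,0],"delta_rot":[0,0,0],"jaw":1},
  {"travel":[-20,0,0],"delta_rot":[0,0,0],"jaw":1},
])

```text
clock: 6.25
ee_pos: [0.5807, 0.3034, 0.1946]
ee_rot: [0.462, 0.536, -0.459, 0.537]
ft_force: [0.3, 0.3, -2.3]
width: 0.0429
```

>>> arm_command([
  {"travel":[0,-10.2,16.4],"delta_rot":[0,0,0],"jaw":1},
  {"travel":[0,-18,28],"delta_rot":[0,0,0],"jaw":1},
  {"travel":[0,-22,34],"delta_rot":[0,0,0],"jaw":1},
  {"travel":[0,-22,34],"delta_rot":[0,0,0],"jaw":1},
  {"travel":[0,-22,34],"delta_rot":[0,0,0],"jaw":1},
])

```text
clock: 6.75
ee_pos: [0.5077, 0.1428, 0.1901]
ee_rot: [0.46, 0.537, -0.461, 0.537]
ft_force: [0.5, -0.6, -0.8]
width: 0.0428
```

>>> arm_command([
  {"travel":[0,-20,32],"delta_rot":[0,0,0],"jaw":1},
  {"travel":[0,-16,26],"delta_rot":[0,0,0],"jaw":1},
  {"travel":[0,-10,15],"delta_rot":[0,0,0],"jaw":1},
  {"travel":[0,0,0],"delta_rot":[0,0,0],"jaw":1},
  {"travel":[0,0,0],"delta_rot":[0,0,0],"jaw":1},
])

```text
clock: 7.25
ee_pos: [0.4746, 0.065, 0.1903]
ee_rot: [0.461, 0.536, -0.461, 0.536]
ft_force: [0.3, -0.0, -2.2]
width: 0.0431
```

```bash
python3 d.py C:.0524; python3 -c "
from h import *
c=snap('wrist','w3')
snap('scene','s3')
"; python3 d.py C:.0524
```

```text
t 7.25 pos [0.4746 0.065  0.1903] yaw 8.66 xax [ 0.     0.001 -1.   ] F [ 0.3 -0.  -2.2] w 0.0431 q [-0.   -0.08 -0.11  1.54  0.    1.42]
C:.0524 tool mm [137.9   0.4   0.2]
tilt fix rotvec tool [-0.     -0.0007 -0.0004] yaw fix to 8.7: ax -0.0007
t 7.35 pos [0.4749 0.0656 0.1901] yaw 8.76 xax [ 0.     0.001 -1.   ] F [-0.3 -0.5 -2.4] w 0.0427 q [-0.   -0.08 -0.11  1.54  0.    1.41]
C:.0524 tool mm [137.7  -0.    0.7]
tilt fix rotvec tool [-0.     -0.0005 -0.0002] yaw fix to 8.7: ax 0.001
```

View pics/w3.png

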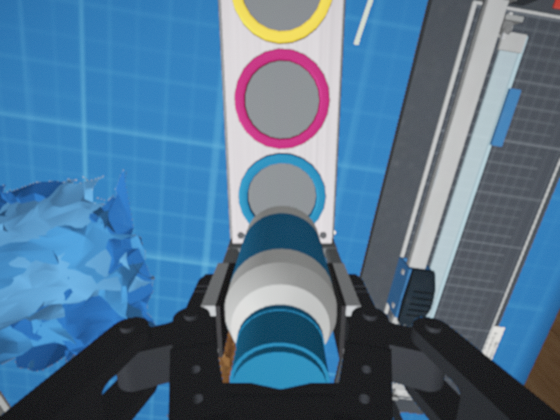

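View pics/s3.png

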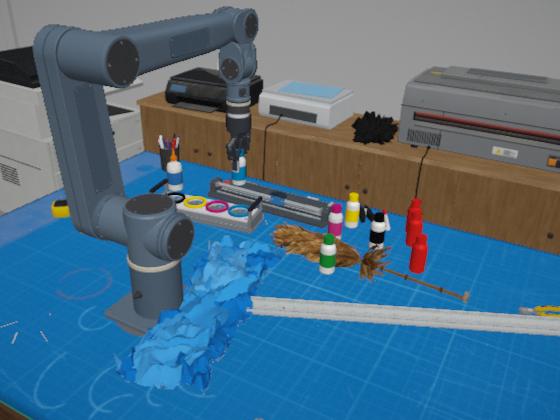

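```bash
python3 - <<'E'
from h import *
c=dict(np.load('pics/w3.npz')); hsv=cv2.cvtColor(c['img'],cv2.COLOR_RGB2HSV);H,S,V=[hsv[...,i] for i in range(3)]
v,u=np.mgrid[0:420,0:560]
def ray(uu,vv,zz):
    M=c['cam_to_world'];d=M[:3,:3]@np.array([(uu-c['cx'])/c['fx'],-(vv-c['cy'])/c['fy'],-1.]);o=M[:3,3]
    return o+d*(zz-o[2])/d[2]
for n,m in dict(mag=(H>155)&(H<178)&(S>120),cyan=(S>120)&(H>95)&(H<108)&(v<210)&(v>150)&(u>235)&(u<330)).items():
    ct=max(cv2.findContours(m.astype(np.uint8),0,1)[0],key=len)
    w=np.array([ray(*p[0],.049)[:2] for p in ct]); w=w if n=='mag' else w[ct[:,0,1]<195]
    # circle fit
    A=np.c_[2*w,np.ones(len(w))];x=np.linalg.lstsq(A,(w**2).sum(1),rcond=None)[0]; print(n,x[:2].round(4),'r',np.sqrt(x[2]+x[0]**2+x[1]**2).round(4))
E
```

```text
mag [0.4631 0.1454] r 0.0368
cyan [0.4747 0.0693] r 0.0324
```

>>> arm_command([
  {"travel":[20,0,0],"delta_rot":[0,0,0],"jaw":1},
  {"travel":[35,0,0],"delta_rot":[0,0,0],"jaw":1},
  {"travel":[38,0,0],"delta_rot":[0,0,0],"jaw":1},
  {"travel":[27,0,0],"delta_rot":[0,0,0],"jaw":1},
  {"travel":[10,0,0],"delta_rot":[0,0,0],"jaw":1},
])

```text
clock: 7.85
ee_pos: [0.4719, 0.0659, 0.0561]
ee_rot: [0.459, 0.539, -0.462, 0.535]
ft_force: [-0.4, -0.3, -1.9]
width: 0.0431
```

>>> arm_command([
  {"travel":[2,0,0],"delta_rot":[0,0,0],"jaw":1},
  {"travel":[2,0,0],"delta_rot":[0,0,0],"jaw":1},
  {"travel":[2,0,0],"delta_rot":[0,0,0],"jaw":1},
  {"travel":[0,0,0],"delta_rot":[0,0,0],"jaw":1},
  {"travel":[0,0,0],"delta_rot":[0,0,0],"jaw":1},
])

```text
clock: 8.35
ee_pos: [0.4756, 0.0649, 0.0551]
ee_rot: [0.461, 0.536, -0.46, 0.537]
ft_force: [0.2, -0.2, -1.6]
width: 0.0428
```

```bash
python3 d.py C:.0524
```

```text
t 8.35 pos [0.4756 0.0649 0.0551] yaw 8.71 xax [ 0.002  0.    -1.   ] F [ 0.2 -0.2 -1.6] w 0.0428 q [-0.   -0.03 -0.34  1.27  0.    1.41]
C:.0524 tool mm [ 2.7 -0.6 -0.2]
tilt fix rotvec tool [-0.      0.0003 -0.0021] yaw fix to 8.7: ax 0.0001
```

>>> arm_command([
  {"travel":[1.5,0,0],"delta_rot":[0,0,0],"jaw":1},
  {"travel":[1.0,0,0],"delta_rot":[0,0,0],"jaw":1},
  {"travel":[0,0,0],"delta_rot":[0,0,0],"jaw":1},
  {"travel":[0,0,0],"delta_rot":[0,0,0],"jaw":1},
  {"travel":[0,0,0],"delta_rot":[0,0,0],"jaw":1},
])

```text
clock: 8.85
ee_pos: [0.4752, 0.0648, 0.0522]
ee_rot: [0.461, 0.536, -0.46, 0.537]
ft_force: [-1.4, -0.2, 5.4]
width: 0.0426
```

>>> arm_command([
  {"travel":[0,0,0],"delta_rot":[0,0,0],"jaw":-0.2},
  {"travel":[0,0,0],"delta_rot":[0,0,0],"jaw":-0.5},
  {"travel":[0,0,0],"delta_rot":[0,0,0],"jaw":-0.5},
  {"travel":[0,0,0],"delta_rot":[0,0,0],"jaw":-0.5},
  {"travel":[0,0,0],"delta_rot":[0,0,0],"jaw":-0.5},
])

```text
clock: 9.35
ee_pos: [0.4745, 0.0649, 0.0511]
ee_rot: [0.46, 0.537, -0.461, 0.536]
ft_force: [0.2, -1.0, 0.5]
width: 0.0641
```

>>> arm_command([
  {"travel":[-10,0,0],"delta_rot":[0,0,0],"jaw":-0.6},
  {"travel":[-25,0,0],"delta_rot":[0,0,0],"jaw":-0.6},
  {"travel":[-40,0,0],"delta_rot":[0,0,0],"jaw":-0.6},
  {"travel":[-40,0,0],"delta_rot":[0,0,0],"jaw":-0.6},
  {"travel":[-25,0,0],"delta_rot":[0,0,0],"jaw":-0.6},
])

```text
clock: 9.85
ee_pos: [0.476, 0.0649, 0.1958]
ee_rot: [0.462, 0.535, -0.459, 0.538]
ft_force: [0.8, -0.1, 0.6]
width: 0.0685
```

```bash
python3 d.py mag:.19; python3 -c "
from h import *
c=snap('wrist','w4')
"
```

```text
t 9.85 pos [0.476  0.0649 0.1958] yaw 8.71 xax [ 0.005  0.    -1.   ] F [ 0.8 -0.1  0.6] w 0.0685 q [-0.   -0.08 -0.1   1.55  0.    1.41]
mag:.19 tool mm [  6.1  25.4 309.4]
tilt fix rotvec tool [ 0.      0.0008 -0.0052] yaw fix to 8.7: ax 0.0002
```

View pics/w4.png

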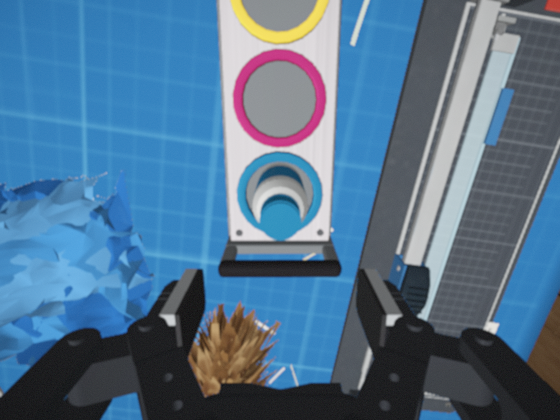

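>>> arm_command([
  {"travel":[0,2,20],"delta_rot":[0,0,0],"jaw":-1},
  {"travel":[0,3,38],"delta_rot":[0,0,0],"jaw":-1},
  {"travel":[0,4,45],"delta_rot":[0,0,0],"jaw":-1},
  {"travel":[0,4,45],"delta_rot":[0,0,0],"jaw":-1},
  {"travel":[0,4,45],"delta_rot":[0,0,0],"jaw":-1},
])

```text
clock: 10.4
ee_pos: [0.5211, -0.1249, 0.1921]
ee_rot: [0.461, 0.536, -0.46, 0.537]
ft_force: [1.0, 0.3, 0.7]
width: 0.0852
```

>>> arm_command([
  {"travel":[0,4,45],"delta_rot":[0,0,0],"jaw":-1},
  {"travel":[0,3,41],"delta_rot":[0,0,0],"jaw":-1},
  {"travel":[0,2,30],"delta_rot":[0,0,0],"jaw":-1},
  {"travel":[0,0,0],"delta_rot":[-0.13,0,0],"jaw":-1},
  {"travel":[0,0,0],"delta_rot":[-0.13,0,0],"jaw":-1},
])

```text
clock: 10.9
ee_pos: [0.5471, -0.238, 0.1913]
ee_rot: [0.386, 0.592, -0.386, 0.592]
ft_force: [-0.2, 0.5, 0.5]
width: 0.0853
```

>>> arm_command([
  {"travel":[0,0,0],"delta_rot":[-0.13,0,0],"jaw":-1},
  {"travel":[0,0,0],"delta_rot":[-0.13,0,0],"jaw":-1},
  {"travel":[0,0,0],"delta_rot":[0,0,0],"jaw":-1},
  {"travel":[0,0,0],"delta_rot":[0,0,0],"jaw":-1},
  {"travel":[0,0,0],"delta_rot":[0,0,0],"jaw":-1},
])

```text
clock: 11.4
ee_pos: [0.5472, -0.2366, 0.1916]
ee_rot: [0.308, 0.637, -0.308, 0.637]
ft_force: [0.1, 1.2, 0.1]
width: 0.0855
```

```bash
python3 wr.py w5 mag; python3 d.py mag:.046
```

```text
t 11.4 pos [ 0.5472 -0.2366  0.1916] yaw 38.4 xax [ 0. -0. -1.] F [0.1 1.2 0.1] w 0.0855 q [-0.52  0.23  0.22  1.56  0.    0.38]
tilt fix rotvec tool [-0.      0.0002 -0.0001] yaw fix to 8.7: ax 0.5184
cap n 1329 mean [ 0.5492 -0.2353  0.1128] circ 549.9 -236.2 r 14.7 colour [214.  69. 149.]
t 11.45 pos [ 0.5472 -0.2365  0.1915] yaw 38.42 xax [ 0. -0. -1.] F [ 0.2 -0.7  0.1] w 0.0853 q [-0.52  0.23  0.22  1.56  0.    0.38]
mag:.046 tool mm [145.5   0.3   0.8]
tilt fix rotvec tool [-0.      0.0001 -0.0001] yaw fix to 8.7: ax 0.5188
```

View pics/w5.png

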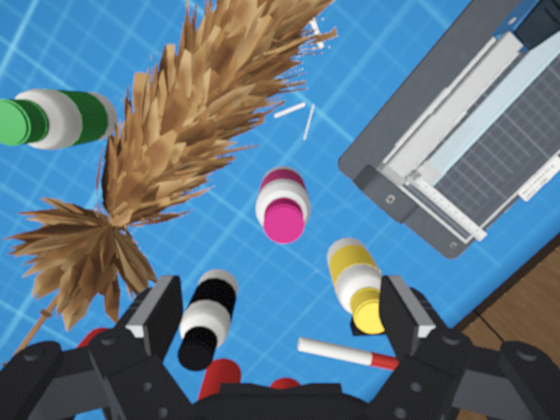

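>>> arm_command([
  {"travel":[20,1.7,0.7],"delta_rot":[0,0,0],"jaw":-1},
  {"travel":[35,0,0],"delta_rot":[0,0,0],"jaw":-1},
  {"travel":[40,0,0],"delta_rot":[0,0,0],"jaw":-1},
  {"travel":[30,0,0],"delta_rot":[0,0,0],"jaw":-1},
  {"travel":[15,0,0],"delta_rot":[0,0,0],"jaw":-1},
])

```text
clock: 11.95
ee_pos: [0.5466, -0.2347, 0.0475]
ee_rot: [0.308, 0.639, -0.307, 0.635]
ft_force: [-0.6, -0.5, -1.0]
width: 0.0854
```

>>> arm_command([
  {"travel":[5.5,0,0],"delta_rot":[0,0,0],"jaw":-1},
  {"travel":[0,0,0],"delta_rot":[0,0,0],"jaw":-1},
  {"travel":[0,0,0],"delta_rot":[0,0,0],"jaw":-1},
  {"travel":[0,0,0],"delta_rot":[0,0,0],"jaw":-1},
  {"travel":[0,0,0],"delta_rot":[0,0,0],"jaw":-0.5},
])

```text
clock: 12.45
ee_pos: [0.5501, -0.2367, 0.0478]
ee_rot: [0.307, 0.636, -0.307, 0.638]
ft_force: [-0.1, -0.1, -0.4]
width: 0.0732
```

>>> arm_command([
  {"travel":[0,0,0],"delta_rot":[0,0,0],"jaw":0},
  {"travel":[0,0,0],"delta_rot":[0,0,0],"jaw":1},
  {"travel":[0,0,0],"delta_rot":[0,0,0],"jaw":1},
  {"travel":[0,0,0],"delta_rot":[0,0,0],"jaw":1},
  {"travel":[0,0,0],"delta_rot":[0,0,0],"jaw":1},
])

```text
clock: 12.95
ee_pos: [0.5495, -0.2363, 0.0466]
ee_rot: [0.307, 0.636, -0.307, 0.637]
ft_force: [-0.1, 0.1, 3.4]
width: 0.0431
```

```bash
python3 d.py mag:.046 M:.19
```

```text
t 12.95 pos [ 0.5495 -0.2363  0.0466] yaw 38.51 xax [ 0.001 -0.001 -1.   ] F [-0.1  0.1  3.4] w 0.0431 q [-0.52  0.27 -0.02  1.28  0.    0.38]
mag:.046 tool mm [ 0.6 -1.6 -0.4]
M:.19 tool mm [-143.7  169.2 -351.3]
tilt fix rotvec tool [ 0.      0.0013 -0.0006] yaw fix to 8.7: ax 0.5202
```

>>> arm_command([
  {"travel":[-15,0,0],"delta_rot":[0,0,0],"jaw":1},
  {"travel":[-34,0,0],"delta_rot":[0,0,0],"jaw":1},
  {"travel":[-40,0,0],"delta_rot":[0,0,0],"jaw":1},
  {"travel":[-40,0,0],"delta_rot":[0,0,0],"jaw":1},
  {"travel":[-20,0,0],"delta_rot":[0,0,0],"jaw":1},
])

```text
clock: 13.45
ee_pos: [0.5498, -0.2367, 0.1998]
ee_rot: [0.307, 0.635, -0.307, 0.639]
ft_force: [0.9, -0.1, -1.1]
width: 0.043
```

>>> arm_command([
  {"travel":[0,0,0],"delta_rot":[0.13,0,0],"jaw":1},
  {"travel":[0,0,0],"delta_rot":[0.13,0,0],"jaw":1},
  {"travel":[0,0,0],"delta_rot":[0.13,0,0],"jaw":1},
  {"travel":[0,0,0],"delta_rot":[0.13,0,0],"jaw":1},
  {"travel":[0,0,-15],"delta_rot":[0,0,0],"jaw":1},
])

```text
clock: 13.95
ee_pos: [0.5462, -0.2221, 0.1946]
ee_rot: [0.461, 0.536, -0.461, 0.536]
ft_force: [0.2, 0.1, -1.3]
width: 0.0427
```

>>> arm_command([
  {"travel":[0,-2,-30],"delta_rot":[0,0,0],"jaw":1},
  {"travel":[0,-3,-42],"delta_rot":[0,0,0],"jaw":1},
  {"travel":[0,-4,-46],"delta_rot":[0,0,0],"jaw":1},
  {"travel":[0,-4,-46],"delta_rot":[0,0,0],"jaw":1},
  {"travel":[0,-4,-46],"delta_rot":[0,0,0],"jaw":1},
])

```text
clock: 14.45
ee_pos: [0.4964, -0.0138, 0.195]
ee_rot: [0.46, 0.538, -0.46, 0.537]
ft_force: [1.0, 0.6, -0.3]
width: 0.0429
```

>>> arm_command([
  {"travel":[0,-3,-46],"delta_rot":[0,0,0],"jaw":1},
  {"travel":[0,-3,-46],"delta_rot":[0,0,0],"jaw":1},
  {"travel":[0,-3,-41],"delta_rot":[0,0,0],"jaw":1},
  {"travel":[0,-2,-31],"delta_rot":[0,0,0],"jaw":1},
  {"travel":[0,0,0],"delta_rot":[0,0,0],"jaw":1},
])

```text
clock: 14.95
ee_pos: [0.46, 0.1482, 0.1951]
ee_rot: [0.458, 0.539, -0.458, 0.538]
ft_force: [1.4, 0.4, -0.8]
width: 0.0428
```

>>> arm_command([
  {"travel":[0,0,0],"delta_rot":[0,0,0],"jaw":1},
  {"travel":[0,0,0],"delta_rot":[0,0,0],"jaw":1},
  {"travel":[0,0,0],"delta_rot":[0,0,0],"jaw":1},
  {"travel":[0,0,0],"delta_rot":[0,0,0],"jaw":1},
  {"travel":[0,0,0],"delta_rot":[0,0,0],"jaw":1},
])

```text
clock: 15.45
ee_pos: [0.4626, 0.1435, 0.1949]
ee_rot: [0.461, 0.536, -0.461, 0.536]
ft_force: [0.3, 0.5, -0.8]
width: 0.0427
```

```bash
python3 -c "
from h import *
c=snap('wrist','w6')
"; python3 d.py M:.0526
```

```text
t 15.5 pos [0.4625 0.1436 0.1949] yaw 8.64 xax [-0.  0. -1.] F [ 0.7 -0.5 -1.4] w 0.0428 q [ 0.16 -0.06 -0.08  1.55  0.    1.58]
M:.0526 tool mm [142.3   0.5  -0.3]
tilt fix rotvec tool [ 0.     -0.      0.0001] yaw fix to 8.7: ax -0.001
```

View pics/w6.png

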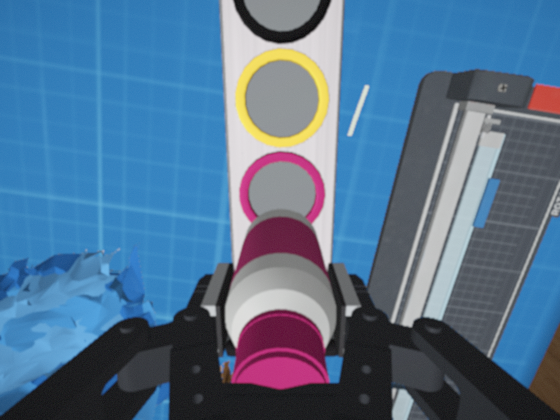

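Held upright over the magenta bay, ring at (283,190) partly behind the bottle. Lower.

>>> arm_command([
  {"travel":[20,0.5,-0.5],"delta_rot":[0,0,0],"jaw":1},
  {"travel":[35,0,0],"delta_rot":[0,0,0],"jaw":1},
  {"travel":[38,0,0],"delta_rot":[0,0,0],"jaw":1},
  {"travel":[30,0,0],"delta_rot":[0,0,0],"jaw":1},
  {"travel":[11,0,0],"delta_rot":[0,0,0],"jaw":1},
])

```text
clock: 16.0
ee_pos: [0.4598, 0.144, 0.057]
ee_rot: [0.459, 0.538, -0.463, 0.535]
ft_force: [-0.9, -0.5, -0.9]
width: 0.0429
```

>>> arm_command([
  {"travel":[2,0,0],"delta_rot":[0,0,0],"jaw":1},
  {"travel":[2,0,0],"delta_rot":[0,0,0],"jaw":1},
  {"travel":[2,0,0],"delta_rot":[0,0,0],"jaw":1},
  {"travel":[0,0,0],"delta_rot":[0,0,0],"jaw":1},
  {"travel":[0,0,0],"delta_rot":[0,0,0],"jaw":1},
])

```text
clock: 16.5
ee_pos: [0.4637, 0.1449, 0.0562]
ee_rot: [0.461, 0.536, -0.46, 0.537]
ft_force: [0.1, 0.4, -1.5]
width: 0.0429
```

>>> arm_command([
  {"travel":[1.5,0,0],"delta_rot":[0,0,0],"jaw":1},
  {"travel":[0.5,0,0],"delta_rot":[0,0,0],"jaw":1},
  {"travel":[0,0,0],"delta_rot":[0,0,0],"jaw":1},
  {"travel":[0,0,0],"delta_rot":[0,0,0],"jaw":1},
  {"travel":[0,0,0],"delta_rot":[0,0,0],"jaw":1},
])

```text
clock: 17.0
ee_pos: [0.4627, 0.1448, 0.0529]
ee_rot: [0.461, 0.537, -0.461, 0.537]
ft_force: [0.3, -0.4, -1.5]
width: 0.0427
```

```bash
python3 d.py M:.0526
```

```text
t 17.0 pos [0.4627 0.1448 0.0529] yaw 8.71 xax [-0. -0. -1.] F [ 0.3 -0.4 -1.5] w 0.0427 q [ 0.16 -0.02 -0.32  1.26  0.    1.58]
M:.0526 tool mm [0.3 0.1 0.8]
tilt fix rotvec tool [0.     0.     0.0001] yaw fix to 8.7: ax 0.0002
```

>>> arm_command([
  {"travel":[0.6,0,0],"delta_rot":[0,0,0],"jaw":1},
  {"travel":[0.4,0,0],"delta_rot":[0,0,0],"jaw":1},
  {"travel":[0,0,0],"delta_rot":[0,0,0],"jaw":1},
  {"travel":[0,0,0],"delta_rot":[0,0,0],"jaw":1},
  {"travel":[0,0,0],"delta_rot":[0,0,0],"jaw":1},
])

```text
clock: 17.5
ee_pos: [0.4629, 0.1448, 0.0526]
ee_rot: [0.461, 0.536, -0.46, 0.537]
ft_force: [-1.4, -0.3, 5.3]
width: 0.0432
```

>>> arm_command([
  {"travel":[0,0,0],"delta_rot":[0,0,0],"jaw":-0.2},
  {"travel":[0,0,0],"delta_rot":[0,0,0],"jaw":-0.5},
  {"travel":[0,0,0],"delta_rot":[0,0,0],"jaw":-0.5},
  {"travel":[0,0,0],"delta_rot":[0,0,0],"jaw":-0.5},
  {"travel":[0,0,0],"delta_rot":[0,0,0],"jaw":-0.5},
])

```text
clock: 18.0
ee_pos: [0.4627, 0.1447, 0.0517]
ee_rot: [0.461, 0.537, -0.461, 0.536]
ft_force: [-0.2, 0.1, 0.5]
width: 0.0643
```

>>> arm_command([
  {"travel":[-10,0,0],"delta_rot":[0,0,0],"jaw":-0.6},
  {"travel":[-25,0,0],"delta_rot":[0,0,0],"jaw":-0.6},
  {"travel":[-40,0,0],"delta_rot":[0,0,0],"jaw":-0.6},
  {"travel":[-40,0,0],"delta_rot":[0,0,0],"jaw":-0.6},
  {"travel":[-25,0,0],"delta_rot":[0,0,0],"jaw":-0.6},
])

```text
clock: 18.5
ee_pos: [0.4641, 0.145, 0.1963]
ee_rot: [0.462, 0.535, -0.459, 0.538]
ft_force: [-0.3, 0.3, 0.3]
width: 0.068
```

```bash
python3 -c "
from h import *
c=snap('wrist','w7')
"; python3 d.py yel:.19
```

```text
t 18.55 pos [0.466  0.1453 0.2003] yaw 8.71 xax [ 0.012  0.002 -1.   ] F [-0.2  0.4  2.6] w 0.0686 q [ 0.16 -0.07 -0.08  1.55 -0.    1.58]
yel:.19 tool mm [ 11.7 119.5 420.8]
tilt fix rotvec tool [ 0.     -0.0001 -0.012 ] yaw fix to 8.7: ax 0.0002
```

View pics/w7.png

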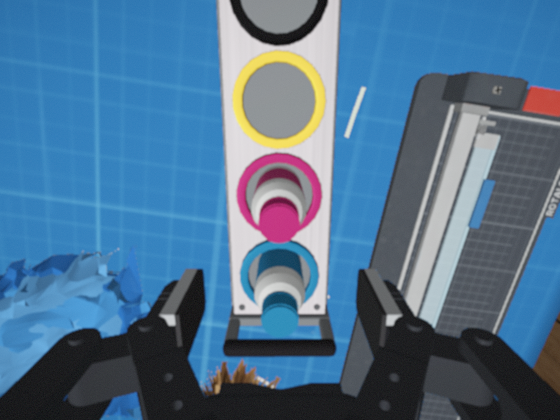

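>>> arm_command([
  {"travel":[0,6,20],"delta_rot":[0,0,0],"jaw":-1},
  {"travel":[0,11,38],"delta_rot":[0,0,0],"jaw":-1},
  {"travel":[0,13,45],"delta_rot":[0,0,0],"jaw":-1},
  {"travel":[0,13,45],"delta_rot":[0,0,0],"jaw":-1},
  {"travel":[0,13,45],"delta_rot":[0,0,0],"jaw":-1},
])

```text
clock: 19.05
ee_pos: [0.5481, -0.0391, 0.1926]
ee_rot: [0.461, 0.536, -0.46, 0.537]
ft_force: [0.4, 1.1, -0.2]
width: 0.0852
```

>>> arm_command([
  {"travel":[0,13,45],"delta_rot":[0,0,0],"jaw":-1},
  {"travel":[0,13,45],"delta_rot":[0,0,0],"jaw":-1},
  {"travel":[0,13,45],"delta_rot":[0,0,0],"jaw":-1},
  {"travel":[0,12,42],"delta_rot":[0,0,0],"jaw":-1},
  {"travel":[0,9,30],"delta_rot":[0,0,0],"jaw":-1},
])

```text
clock: 19.55
ee_pos: [0.6386, -0.2361, 0.1918]
ee_rot: [0.461, 0.536, -0.461, 0.536]
ft_force: [0.1, 0.1, -0.2]
width: 0.0854
```

>>> arm_command([
  {"travel":[0,6,20],"delta_rot":[0,0,0],"jaw":-1},
  {"travel":[0,0,0],"delta_rot":[0,0,0],"jaw":-1},
  {"travel":[0,0,0],"delta_rot":[0,0,0],"jaw":-1},
  {"travel":[0,0,0],"delta_rot":[0,0,0],"jaw":-1},
  {"travel":[0,0,0],"delta_rot":[0,0,0],"jaw":-1},
])

```text
clock: 20.05
ee_pos: [0.6469, -0.2505, 0.1927]
ee_rot: [0.46, 0.537, -0.46, 0.537]
ft_force: [0.3, 0.4, 0.1]
width: 0.0854
```

```bash
python3 wr.py w8 yel; python3 d.py yel:.046
```

```text
t 20.05 pos [ 0.6469 -0.2505  0.1927] yaw 8.79 xax [ 0.  0. -1.] F [0.3 0.4 0.1] w 0.0854 q [-0.47  0.51  0.58  1.64  0.    0.95]
tilt fix rotvec tool [ 0.      0.     -0.0005] yaw fix to 8.7: ax 0.0016
cap n 1310 mean [ 0.6506 -0.2512  0.1128] circ 651.0 -252.5 r 14.8 colour [252. 240. 115.]
t 20.1 pos [ 0.6469 -0.2506  0.1926] yaw 8.8 xax [ 0. -0. -1.] F [-0.7  0.8 -0. ] w 0.0852 q [-0.47  0.51  0.58  1.64  0.    0.95]
yel:.046 tool mm [146.6   0.7   2. ]
tilt fix rotvec tool [ 0.      0.0001 -0.0005] yaw fix to 8.7: ax 0.0017
```

View pics/w8.png

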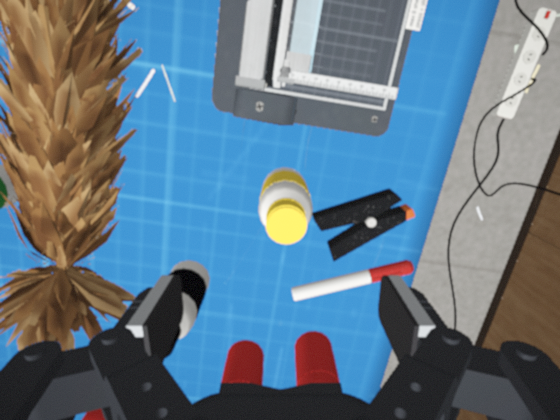

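>>> arm_command([
  {"travel":[20,2.6,1.6],"delta_rot":[0,0,0],"jaw":-1},
  {"travel":[35,0,0],"delta_rot":[0,0,0],"jaw":-1},
  {"travel":[40,0,0],"delta_rot":[0,0,0],"jaw":-1},
  {"travel":[31,0,0],"delta_rot":[0,0,0],"jaw":-1},
  {"travel":[15,0,0],"delta_rot":[0,0,0],"jaw":-1},
])

```text
clock: 20.6
ee_pos: [0.6473, -0.251, 0.0468]
ee_rot: [0.46, 0.539, -0.461, 0.535]
ft_force: [-0.8, 0.5, -0.5]
width: 0.0854
```

>>> arm_command([
  {"travel":[5.5,0,0],"delta_rot":[0,0,0],"jaw":-1},
  {"travel":[0,0,0],"delta_rot":[0,0,0],"jaw":-1},
  {"travel":[0,0,0],"delta_rot":[0,0,0],"jaw":-1},
  {"travel":[0,0,0],"delta_rot":[0,0,0],"jaw":-1},
  {"travel":[0,0,0],"delta_rot":[0,0,0],"jaw":-0.5},
])

```text
clock: 21.1
ee_pos: [0.651, -0.2538, 0.0476]
ee_rot: [0.461, 0.535, -0.46, 0.538]
ft_force: [-0.9, 0.7, -0.0]
width: 0.073
```

>>> arm_command([
  {"travel":[0,0,0],"delta_rot":[0,0,0],"jaw":0},
  {"travel":[0,0,0],"delta_rot":[0,0,0],"jaw":1},
  {"travel":[0,0,0],"delta_rot":[0,0,0],"jaw":1},
  {"travel":[0,0,0],"delta_rot":[0,0,0],"jaw":1},
  {"travel":[0,0,0],"delta_rot":[0,0,0],"jaw":1},
])

```text
clock: 21.6
ee_pos: [0.6503, -0.2533, 0.0462]
ee_rot: [0.461, 0.536, -0.46, 0.537]
ft_force: [0.4, 1.0, 3.0]
width: 0.0427
```

```bash
python3 d.py yel:.046 Y:.192
```

```text
t 21.6 pos [ 0.6503 -0.2533  0.0462] yaw 8.71 xax [ 0.001 -0.001 -1.   ] F [0.4 1.  3. ] w 0.0427 q [-0.47  0.53  0.32  1.36  0.    0.95]
yel:.046 tool mm [ 0.2 -2.2 -1.1]
Y:.192 tool mm [-146.4 -124.8 -501. ]
tilt fix rotvec tool [-0.      0.0008 -0.0013] yaw fix to 8.7: ax 0.0002
```

>>> arm_command([
  {"travel":[-15,0,0],"delta_rot":[0,0,0],"jaw":1},
  {"travel":[-34,0,0],"delta_rot":[0,0,0],"jaw":1},
  {"travel":[-40,0,0],"delta_rot":[0,0,0],"jaw":1},
  {"travel":[-40,0,0],"delta_rot":[0,0,0],"jaw":1},
  {"travel":[-20,0,0],"delta_rot":[0,0,0],"jaw":1},
])

```text
clock: 22.1
ee_pos: [0.6505, -0.2536, 0.1996]
ee_rot: [0.461, 0.535, -0.46, 0.538]
ft_force: [1.2, -0.4, -1.0]
width: 0.0428
```

>>> arm_command([
  {"travel":[0,-5,-20],"delta_rot":[0,0,0],"jaw":1},
  {"travel":[0,-10,-38],"delta_rot":[0,0,0],"jaw":1},
  {"travel":[0,-11,-45],"delta_rot":[0,0,0],"jaw":1},
  {"travel":[0,-11,-45],"delta_rot":[0,0,0],"jaw":1},
  {"travel":[0,-11,-45],"delta_rot":[0,0,0],"jaw":1},
])

```text
clock: 22.6
ee_pos: [0.5716, -0.0682, 0.1943]
ee_rot: [0.461, 0.537, -0.461, 0.536]
ft_force: [1.1, 1.0, -0.8]
width: 0.0426
```

>>> arm_command([
  {"travel":[0,-11,-45],"delta_rot":[0,0,0],"jaw":1},
  {"travel":[0,-11,-45],"delta_rot":[0,0,0],"jaw":1},
  {"travel":[0,-11,-45],"delta_rot":[0,0,0],"jaw":1},
  {"travel":[0,-11,-45],"delta_rot":[0,0,0],"jaw":1},
  {"travel":[0,-11,-45],"delta_rot":[0,0,0],"jaw":1},
])

```text
clock: 23.1
ee_pos: [0.4831, 0.1458, 0.1946]
ee_rot: [0.46, 0.537, -0.461, 0.536]
ft_force: [0.2, -0.1, -1.1]
width: 0.0425
```

>>> arm_command([
  {"travel":[0,-10,-41],"delta_rot":[0,0,0],"jaw":1},
  {"travel":[0,-7.5,-27],"delta_rot":[0,0,0],"jaw":1},
  {"travel":[0,-4,-15],"delta_rot":[0,0,0],"jaw":1},
  {"travel":[0,0,0],"delta_rot":[0,0,0],"jaw":1},
  {"travel":[0,0,0],"delta_rot":[0,0,0],"jaw":1},
])

```text
clock: 23.6
ee_pos: [0.4506, 0.2231, 0.1945]
ee_rot: [0.46, 0.537, -0.461, 0.537]
ft_force: [-0.2, -0.1, -2.4]
width: 0.043
```

>>> arm_command([
  {"travel":[0,0,0],"delta_rot":[0,0,0],"jaw":1},
  {"travel":[0,0,0],"delta_rot":[0,0,0],"jaw":1},
  {"travel":[0,0,0],"delta_rot":[0,0,0],"jaw":1},
  {"travel":[0,0,0],"delta_rot":[0,0,0],"jaw":1},
  {"travel":[0,0,0],"delta_rot":[0,0,0],"jaw":1},
])

```text
clock: 24.1
ee_pos: [0.451, 0.2229, 0.1944]
ee_rot: [0.461, 0.536, -0.461, 0.536]
ft_force: [0.1, -0.8, -0.8]
width: 0.043
```

```bash
python3 -c "
from h import *
c=snap('wrist','w9')
"; python3 d.py Y:.0522
```

```text
t 24.15 pos [0.4509 0.223  0.1944] yaw 8.68 xax [-0. -0. -1.] F [ 0.4  0.7 -1.7] w 0.0426 q [ 0.33 -0.01 -0.04  1.55  0.    1.75]
Y:.0522 tool mm [ 1.422e+02 -0.000e+00 -1.000e-01]
tilt fix rotvec tool [-0.      0.      0.0001] yaw fix to 8.7: ax -0.0003
```

View pics/w9.png

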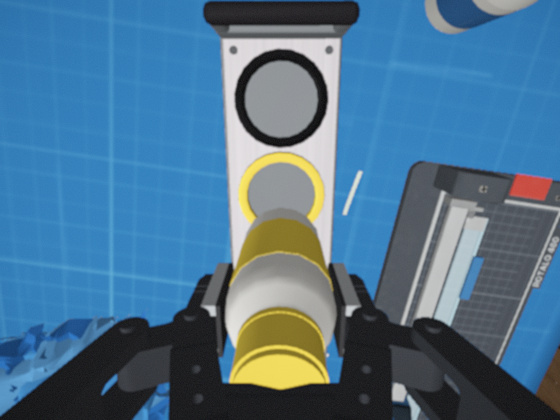

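Yellow bottle over the yellow bay (ring near (281,190)), same relation as before. Lower.

>>> arm_command([
  {"travel":[20,0,-0.5],"delta_rot":[0,0,0],"jaw":1},
  {"travel":[35,0,0],"delta_rot":[0,0,0],"jaw":1},
  {"travel":[38,0,0],"delta_rot":[0,0,0],"jaw":1},
  {"travel":[30,0,0],"delta_rot":[0,0,0],"jaw":1},
  {"travel":[11,0,0],"delta_rot":[0,0,0],"jaw":1},
])

```text
clock: 24.65
ee_pos: [0.4478, 0.2227, 0.0564]
ee_rot: [0.458, 0.538, -0.463, 0.535]
ft_force: [-0.3, -0.2, -1.6]
width: 0.0428
```

>>> arm_command([
  {"travel":[2,0,0],"delta_rot":[0,0,0],"jaw":1},
  {"travel":[2,0,0],"delta_rot":[0,0,0],"jaw":1},
  {"travel":[2,0,0],"delta_rot":[0,0,0],"jaw":1},
  {"travel":[0,0,0],"delta_rot":[0,0,0],"jaw":1},
  {"travel":[0,0,0],"delta_rot":[0,0,0],"jaw":1},
])

```text
clock: 25.15
ee_pos: [0.4517, 0.2241, 0.0557]
ee_rot: [0.461, 0.536, -0.46, 0.537]
ft_force: [0.3, -0.2, -1.7]
width: 0.0425
```

>>> arm_command([
  {"travel":[1.5,0,0],"delta_rot":[0,0,0],"jaw":1},
  {"travel":[1.0,0,0],"delta_rot":[0,0,0],"jaw":1},
  {"travel":[0,0,0],"delta_rot":[0,0,0],"jaw":1},
  {"travel":[0,0,0],"delta_rot":[0,0,0],"jaw":1},
  {"travel":[0,0,0],"delta_rot":[0,0,0],"jaw":1},
])

```text
clock: 25.65
ee_pos: [0.451, 0.2238, 0.0521]
ee_rot: [0.461, 0.536, -0.46, 0.537]
ft_force: [-0.3, 0.0, 0.4]
width: 0.0425
```

>>> arm_command([
  {"travel":[0.4,0,0],"delta_rot":[0,0,0],"jaw":1},
  {"travel":[0,0,0],"delta_rot":[0,0,0],"jaw":1},
  {"travel":[0,0,0],"delta_rot":[0,0,0],"jaw":1},
  {"travel":[0,0,0],"delta_rot":[0,0,0],"jaw":1},
  {"travel":[0,0,0],"delta_rot":[0,0,0],"jaw":1},
])

```text
clock: 26.15
ee_pos: [0.451, 0.2239, 0.0521]
ee_rot: [0.461, 0.536, -0.46, 0.537]
ft_force: [-0.4, 0.1, 4.8]
width: 0.0433
```

>>> arm_command([
  {"travel":[0,0,0],"delta_rot":[0,0,0],"jaw":-0.2},
  {"travel":[0,0,0],"delta_rot":[0,0,0],"jaw":-0.5},
  {"travel":[0,0,0],"delta_rot":[0,0,0],"jaw":-0.5},
  {"travel":[0,0,0],"delta_rot":[0,0,0],"jaw":-0.5},
  {"travel":[0,0,0],"delta_rot":[0,0,0],"jaw":-0.5},
])

```text
clock: 26.65
ee_pos: [0.4506, 0.2237, 0.0512]
ee_rot: [0.46, 0.537, -0.461, 0.536]
ft_force: [0.5, 0.6, -0.2]
width: 0.064
```

>>> arm_command([
  {"travel":[-10,0,0],"delta_rot":[0,0,0],"jaw":-0.6},
  {"travel":[-25,0,0],"delta_rot":[0,0,0],"jaw":-0.6},
  {"travel":[-40,0,0],"delta_rot":[0,0,0],"jaw":-0.6},
  {"travel":[-40,0,0],"delta_rot":[0,0,0],"jaw":-0.6},
  {"travel":[-25,0,0],"delta_rot":[0,0,0],"jaw":-0.6},
])

```text
clock: 27.15
ee_pos: [0.452, 0.2242, 0.196]
ee_rot: [0.462, 0.536, -0.459, 0.537]
ft_force: [0.4, 0.8, -0.1]
width: 0.068
```

```bash
python3 -c "
from h import *
c=snap('wrist','w10')
"; python3 d.py blk:.194
```

```text
t 27.2 pos [0.4539 0.2248 0.2001] yaw 8.71 xax [ 0.012  0.004 -1.   ] F [1.2 0.2 2.2] w 0.0682 q [ 0.33 -0.02 -0.03  1.55 -0.    1.75]
blk:.194 tool mm [  5.   17.2 601.4]
tilt fix rotvec tool [ 0.     -0.0021 -0.012 ] yaw fix to 8.7: ax 0.0002
```

View pics/w10.png

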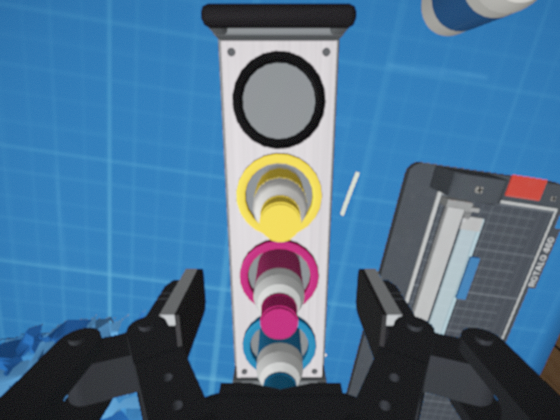

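>>> arm_command([
  {"travel":[0,1,20],"delta_rot":[0,0,0],"jaw":-1},
  {"travel":[0,1,38],"delta_rot":[0,0,0],"jaw":-1},
  {"travel":[0,1.7,46],"delta_rot":[0,0,0],"jaw":-1},
  {"travel":[0,1.7,46],"delta_rot":[0,0,0],"jaw":-1},
  {"travel":[0,1.7,46],"delta_rot":[0,0,0],"jaw":-1},
])

```text
clock: 27.7
ee_pos: [0.4877, 0.0296, 0.1923]
ee_rot: [0.461, 0.536, -0.46, 0.537]
ft_force: [0.1, 0.1, -0.3]
width: 0.0857
```

>>> arm_command([
  {"travel":[0,1.7,46],"delta_rot":[0,0,0],"jaw":-1},
  {"travel":[0,1.7,46],"delta_rot":[0,0,0],"jaw":-1},
  {"travel":[0,1.7,46],"delta_rot":[0,0,0],"jaw":-1},
  {"travel":[0,1.7,46],"delta_rot":[0,0,0],"jaw":-1},
  {"travel":[0,1.7,46],"delta_rot":[0,0,0],"jaw":-1},
])

```text
clock: 28.2
ee_pos: [0.5309, -0.197, 0.1922]
ee_rot: [0.461, 0.536, -0.461, 0.537]
ft_force: [1.3, -0.0, -0.7]
width: 0.0852
```

>>> arm_command([
  {"travel":[0,1.7,46],"delta_rot":[0,0,0],"jaw":-1},
  {"travel":[0,1.7,46],"delta_rot":[0,0,0],"jaw":-1},
  {"travel":[0,1,42],"delta_rot":[0,0,0],"jaw":-1},
  {"travel":[0,1,25],"delta_rot":[0,0,0],"jaw":-1},
  {"travel":[0,1,15],"delta_rot":[0,0,0],"jaw":-1},
])

```text
clock: 28.7
ee_pos: [0.5631, -0.3688, 0.1912]
ee_rot: [0.461, 0.536, -0.461, 0.536]
ft_force: [0.3, 0.6, -0.8]
width: 0.0855
```

>>> arm_command([
  {"travel":[0,0,0],"delta_rot":[0,0,0],"jaw":-1},
  {"travel":[0,0,0],"delta_rot":[0,0,0],"jaw":-1},
  {"travel":[0,0,0],"delta_rot":[0,0,0],"jaw":-1},
  {"travel":[0,0,0],"delta_rot":[0,0,0],"jaw":-1},
  {"travel":[0,0,0],"delta_rot":[0,0,0],"jaw":-1},
])

```text
clock: 29.2
ee_pos: [0.5635, -0.365, 0.192]
ee_rot: [0.46, 0.537, -0.46, 0.537]
ft_force: [-0.6, 0.5, -0.1]
width: 0.0852
```

```bash
python3 wr.py w11 blk; python3 d.py blk:.046
```

```text
t 29.2 pos [ 0.5635 -0.365   0.192 ] yaw 8.78 xax [ 0. -0. -1.] F [-0.6  0.5 -0.1] w 0.0852 q [-0.67  0.44  0.49  1.62  0.    0.74]
tilt fix rotvec tool [ 0.      0.0002 -0.0003] yaw fix to 8.7: ax 0.0013
cap n 1319 mean [ 0.564  -0.3669  0.1128] circ 564.3 -368.3 r 14.8 colour [30. 34. 41.]
t 29.25 pos [ 0.5635 -0.3652  0.1919] yaw 8.77 xax [ 0. -0. -1.] F [ 0.  -0.   0.5] w 0.0856 q [-0.67  0.44  0.49  1.62  0.    0.74]
blk:.046 tool mm [145.9  -1.8   1.5]
tilt fix rotvec tool [-0.      0.0002 -0.0003] yaw fix to 8.7: ax 0.0012
```

View pics/w11.png

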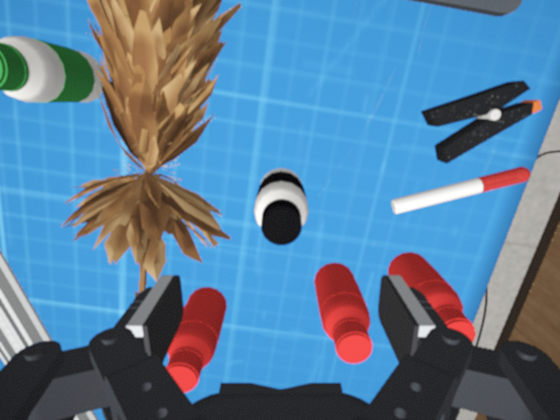

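>>> arm_command([
  {"travel":[20,0,2],"delta_rot":[0,0,0],"jaw":-0.7},
  {"travel":[35,0,0],"delta_rot":[0,0,0],"jaw":-0.7},
  {"travel":[40,0,0],"delta_rot":[0,0,0],"jaw":-0.7},
  {"travel":[31,0,0],"delta_rot":[0,0,0],"jaw":-0.7},
  {"travel":[14.5,0,0],"delta_rot":[0,0,0],"jaw":-0.7},
])

```text
clock: 29.75
ee_pos: [0.5615, -0.3658, 0.0466]
ee_rot: [0.46, 0.539, -0.461, 0.534]
ft_force: [0.2, 0.5, -1.0]
width: 0.0728
```

>>> arm_command([
  {"travel":[5.5,0,0],"delta_rot":[0,0,0],"jaw":-0.7},
  {"travel":[0,0,0],"delta_rot":[0,0,0],"jaw":-0.7},
  {"travel":[0,0,0],"delta_rot":[0,0,0],"jaw":-0.7},
  {"travel":[0,0,0],"delta_rot":[0,0,0],"jaw":-0.7},
  {"travel":[0,0,0],"delta_rot":[0,0,0],"jaw":-0.5},
])

```text
clock: 30.25
ee_pos: [0.5647, -0.3688, 0.0476]
ee_rot: [0.461, 0.535, -0.461, 0.538]
ft_force: [-0.0, 0.1, -0.6]
width: 0.0645
```

>>> arm_command([
  {"travel":[0,0,0],"delta_rot":[0,0,0],"jaw":0},
  {"travel":[0,0,0],"delta_rot":[0,0,0],"jaw":1},
  {"travel":[0,0,0],"delta_rot":[0,0,0],"jaw":1},
  {"travel":[0,0,0],"delta_rot":[0,0,0],"jaw":1},
  {"travel":[0,0,0],"delta_rot":[0,0,0],"jaw":1},
])

```text
clock: 30.75
ee_pos: [0.5643, -0.3684, 0.0466]
ee_rot: [0.461, 0.536, -0.461, 0.537]
ft_force: [-0.3, 0.1, 4.7]
width: 0.0428
```

```bash
python3 d.py blk:.046 Bk:.195
```

```text
t 30.75 pos [ 0.5643 -0.3684  0.0466] yaw 8.71 xax [ 0.002 -0.001 -1.   ] F [-0.3  0.1  4.7] w 0.0428 q [-0.68  0.47  0.23  1.33  0.    0.74]
blk:.046 tool mm [ 0.6 -2.1 -1.7]
Bk:.195 tool mm [-149.4  -22.3 -681.7]
tilt fix rotvec tool [-0.      0.0014 -0.0015] yaw fix to 8.7: ax 0.0002
```

>>> arm_command([
  {"travel":[-15,0,0],"delta_rot":[0,0,0],"jaw":1},
  {"travel":[-34,0,0],"delta_rot":[0,0,0],"jaw":1},
  {"travel":[-40,0,0],"delta_rot":[0,0,0],"jaw":1},
  {"travel":[-40,0,0],"delta_rot":[0,0,0],"jaw":1},
  {"travel":[-20,0,0],"delta_rot":[0,0,0],"jaw":1},
])

```text
clock: 31.25
ee_pos: [0.5641, -0.3685, 0.199]
ee_rot: [0.461, 0.535, -0.461, 0.538]
ft_force: [0.1, 0.0, -0.5]
width: 0.0429
```

>>> arm_command([
  {"travel":[0,-1.3,-20],"delta_rot":[0,0,0],"jaw":1},
  {"travel":[0,-1.3,-38],"delta_rot":[0,0,0],"jaw":1},
  {"travel":[0,-1.3,-46],"delta_rot":[0,0,0],"jaw":1},
  {"travel":[0,-1.3,-46],"delta_rot":[0,0,0],"jaw":1},
  {"travel":[0,-1.3,-46],"delta_rot":[0,0,0],"jaw":1},
])

```text
clock: 31.75
ee_pos: [0.5261, -0.1734, 0.1938]
ee_rot: [0.461, 0.537, -0.461, 0.535]
ft_force: [1.1, 1.3, -2.3]
width: 0.0429
```

>>> arm_command([
  {"travel":[0,-1.3,-46],"delta_rot":[0,0,0],"jaw":1},
  {"travel":[0,-1.3,-46],"delta_rot":[0,0,0],"jaw":1},
  {"travel":[0,-1.3,-46],"delta_rot":[0,0,0],"jaw":1},
  {"travel":[0,-1.3,-46],"delta_rot":[0,0,0],"jaw":1},
  {"travel":[0,-1.3,-46],"delta_rot":[0,0,0],"jaw":1},
])

```text
clock: 32.25
ee_pos: [0.4848, 0.0528, 0.1942]
ee_rot: [0.46, 0.537, -0.461, 0.536]
ft_force: [0.6, 0.6, -1.2]
width: 0.0428
```

>>> arm_command([
  {"travel":[0,-1.3,-46],"delta_rot":[0,0,0],"jaw":1},
  {"travel":[0,-1.3,-46],"delta_rot":[0,0,0],"jaw":1},
  {"travel":[0,-1.3,-46],"delta_rot":[0,0,0],"jaw":1},
  {"travel":[0,-1.3,-46],"delta_rot":[0,0,0],"jaw":1},
  {"travel":[0,-1.3,-36],"delta_rot":[0,0,0],"jaw":1},
])

```text
clock: 32.75
ee_pos: [0.4449, 0.2696, 0.1941]
ee_rot: [0.46, 0.537, -0.461, 0.536]
ft_force: [0.3, -0.1, -1.8]
width: 0.0431
```

>>> arm_command([
  {"travel":[0,-1.3,-24],"delta_rot":[0,0,0],"jaw":1},
  {"travel":[0,-1.3,-12],"delta_rot":[0,0,0],"jaw":1},
  {"travel":[0,0,0],"delta_rot":[0,0,0],"jaw":1},
  {"travel":[0,0,0],"delta_rot":[0,0,0],"jaw":1},
  {"travel":[0,0,0],"delta_rot":[0,0,0],"jaw":1},
])

```text
clock: 33.25
ee_pos: [0.4389, 0.3015, 0.1945]
ee_rot: [0.461, 0.536, -0.461, 0.536]
ft_force: [-0.0, -0.4, -1.4]
width: 0.043
```

```bash
python3 -c "
from h import *
c=snap('wrist','w12')
"; python3 d.py Bk:.0526
```

```text
t 33.3 pos [0.439  0.3015 0.1945] yaw 8.6 xax [-0.    -0.001 -1.   ] F [ 0.4 -0.4 -1.8] w 0.0428 q [ 0.48  0.06  0.04  1.55 -0.    1.9 ]
Bk:.0526 tool mm [141.9  -0.   -0.8]
tilt fix rotvec tool [-0.      0.0006  0.0002] yaw fix to 8.7: ax -0.0018
```

View pics/w12.png

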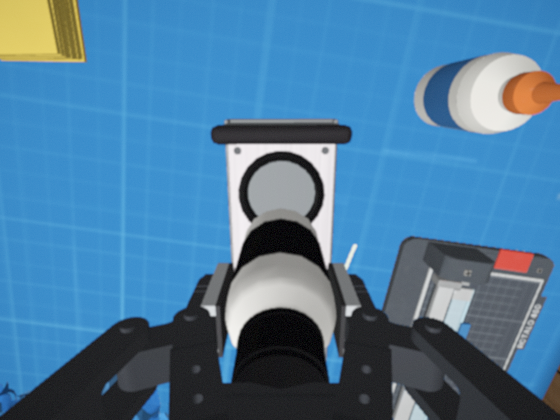

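>>> arm_command([
  {"travel":[20,0,-0.8],"delta_rot":[0,0,0],"jaw":1},
  {"travel":[35,0,0],"delta_rot":[0,0,0],"jaw":1},
  {"travel":[38,0,0],"delta_rot":[0,0,0],"jaw":1},
  {"travel":[30,0,0],"delta_rot":[0,0,0],"jaw":1},
  {"travel":[11,0,0],"delta_rot":[0,0,0],"jaw":1},
])

```text
clock: 33.8
ee_pos: [0.4361, 0.3011, 0.0565]
ee_rot: [0.459, 0.537, -0.463, 0.535]
ft_force: [-0.2, 0.0, -1.8]
width: 0.0428
```

>>> arm_command([
  {"travel":[2,0,0],"delta_rot":[0,0,0],"jaw":1},
  {"travel":[2,0,0],"delta_rot":[0,0,0],"jaw":1},
  {"travel":[2,0,0],"delta_rot":[0,0,0],"jaw":1},
  {"travel":[0,0,0],"delta_rot":[0,0,0],"jaw":1},
  {"travel":[0,0,0],"delta_rot":[0,0,0],"jaw":1},
])

```text
clock: 34.3
ee_pos: [0.4393, 0.3041, 0.0558]
ee_rot: [0.461, 0.536, -0.46, 0.537]
ft_force: [0.5, 1.0, -0.7]
width: 0.0429
```

>>> arm_command([
  {"travel":[1.5,0,0],"delta_rot":[0,0,0],"jaw":1},
  {"travel":[0.7,0,0],"delta_rot":[0,0,0],"jaw":1},
  {"travel":[0,0,0],"delta_rot":[0,0,0],"jaw":1},
  {"travel":[0,0,0],"delta_rot":[0,0,0],"jaw":1},
  {"travel":[0,0,0],"delta_rot":[0,0,0],"jaw":1},
])

```text
clock: 34.8
ee_pos: [0.4386, 0.3038, 0.0526]
ee_rot: [0.461, 0.536, -0.46, 0.537]
ft_force: [0.7, 0.1, -0.7]
width: 0.0429
```

>>> arm_command([
  {"travel":[0.4,0,0],"delta_rot":[0,0,0],"jaw":1},
  {"travel":[0.4,0,0],"delta_rot":[0,0,0],"jaw":1},
  {"travel":[0,0,0],"delta_rot":[0,0,0],"jaw":1},
  {"travel":[0,0,0],"delta_rot":[0,0,0],"jaw":1},
  {"travel":[0,0,0],"delta_rot":[0,0,0],"jaw":1},
])

```text
clock: 35.3
ee_pos: [0.4386, 0.3038, 0.0525]
ee_rot: [0.461, 0.536, -0.46, 0.537]
ft_force: [-1.2, -0.1, 5.6]
width: 0.0428
```

Contact with the floor. Release, lift, and back off.

>>> arm_command([
  {"travel":[0,0,0],"delta_rot":[0,0,0],"jaw":-0.2},
  {"travel":[0,0,0],"delta_rot":[0,0,0],"jaw":-0.5},
  {"travel":[0,0,0],"delta_rot":[0,0,0],"jaw":-0.5},
  {"travel":[0,0,0],"delta_rot":[0,0,0],"jaw":-0.5},
  {"travel":[0,0,0],"delta_rot":[0,0,0],"jaw":-0.5},
])

```text
clock: 35.8
ee_pos: [0.4383, 0.3036, 0.0512]
ee_rot: [0.46, 0.537, -0.461, 0.536]
ft_force: [-0.6, 0.5, -0.4]
width: 0.0642
```

>>> arm_command([
  {"travel":[-10,0,0],"delta_rot":[0,0,0],"jaw":-0.6},
  {"travel":[-25,0,0],"delta_rot":[0,0,0],"jaw":-0.6},
  {"travel":[-40,0,0],"delta_rot":[0,0,0],"jaw":-0.6},
  {"travel":[-40,0,0],"delta_rot":[0,0,0],"jaw":-0.6},
  {"travel":[-25,0,0],"delta_rot":[0,0,0],"jaw":-0.6},
])

```text
clock: 36.3
ee_pos: [0.4396, 0.3042, 0.1961]
ee_rot: [0.462, 0.536, -0.459, 0.537]
ft_force: [0.7, 0.4, 0.4]
width: 0.0685
```

>>> arm_command([
  {"travel":[-15,-15,0],"delta_rot":[0,0,0],"jaw":-0.6},
  {"travel":[-15,-30,0],"delta_rot":[0,0,0],"jaw":-0.6},
  {"travel":[0,-35,0],"delta_rot":[0,0,0],"jaw":-0.6},
  {"travel":[0,-20,0],"delta_rot":[0,0,0],"jaw":-0.6},
  {"travel":[0,0,0],"delta_rot":[0,0,0],"jaw":-0.6},
])

```text
clock: 36.8
ee_pos: [0.3379, 0.2885, 0.2232]
ee_rot: [0.461, 0.537, -0.459, 0.537]
ft_force: [0.0, -0.1, 0.5]
width: 0.0684
```

```bash
python3 - <<'E'
from h import *
c=snap('top','top9');s=snap('scene','s9');snap('wrist','w13')
v,u=np.mgrid[0:420,0:560];P=world(c,u,v,c['depth']);z=P[...,2]
m=((z>0.1)&(z<0.13)&(v>125)&(v<290)&(P[...,0]>0.3)).astype(np.uint8)
n,l,st,cen=cv2.connectedComponentsWithStats(m)
for i in range(1,n):
    if st[i,4]>40: k=l==i; print(cen[i].round(1),P[k].mean(0).round(4),np.median(z[k]).round(3),c['img'][k].mean(0).round())
a=cv2.resize(c['img'][120:300,90:460,::-1],(800,389));cv2.imwrite('pics/z9.png',a)
E
python3 d.py
```

```text
[412.7 144.6] [ 0.7113 -0.4364  0.112 ] 0.112 [208.  60.  75.]
[422.3 170.6] [ 0.6349 -0.4603  0.1118] 0.112 [207.  60.  78.]
[123.  200.7] [0.5733 0.4012 0.1103] 0.105 [207. 180. 172.]
[442.1 216.5] [ 0.5014 -0.5108  0.1115] 0.112 [205.  60.  79.]
[241.  231.6] [0.4747 0.064  0.1181] 0.118 [ 71. 149. 202.]
[213.9 236.7] [0.4626 0.1416 0.1171] 0.118 [206.  78. 138.]
[185.9 241.6] [0.4509 0.2214 0.1173] 0.118 [244. 227. 100.]
[158.1 246.9] [0.4381 0.3006 0.1163] 0.117 [53. 58. 72.]
[367.6 265.6] [ 0.368  -0.2923  0.1124] 0.113 [ 66. 152.  95.]
t 36.95 pos [0.3404 0.2887 0.222 ] yaw 8.71 xax [ 0.002  0.001 -1.   ] F [0.4 0.7 0.2] w 0.0682 q [ 0.55 -0.16 -0.12  1.61 -0.    1.97]
tilt fix rotvec tool [ 0.     -0.0003 -0.0016] yaw fix to 8.7: ax 0.0001
```

View pics/z9.png

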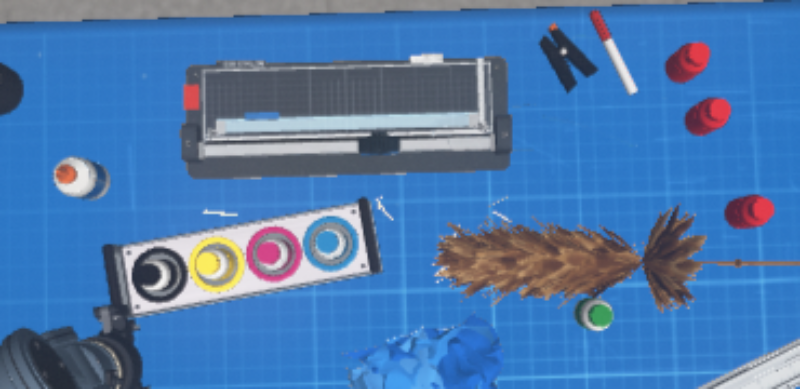

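View pics/s9.png

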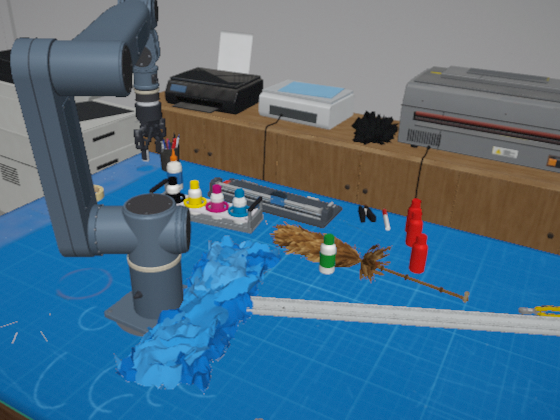

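View pics/w13.png

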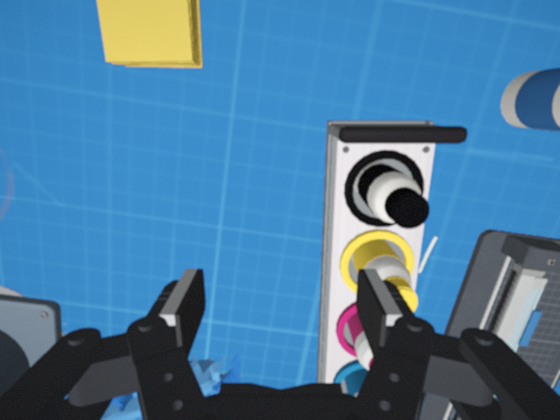

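All four caps sit at about 118 mm, which is the 6 mm bay floor plus the 112 mm bottle, each in the ring of its own colour. The look-alikes have not moved and the arm is clear.

```bash
python3 -c "
from plant import r
print(r.state()['dq'].round(4)); print(r.finish_job())"
```

```text
[-0.0081  0.0204  0.0056 -0.0005  0.0008  0.0033]
the job is handed in; nothing more can be done
None
```

All four ink bottles are standing in the caddy, each in the bay with its own colour ring, and I handed the job in at about 37 s on the robot's clock. I took them in the order cyan, magenta, yellow, black, kept them upright on the way, and lowered each one until I felt 5 to 6 N from the bay floor before letting go.

- **Placement:** in the last top view the cap tops measured 117–118 mm, which matches a 112 mm bottle on the 6 mm bay floor. The caps are within about 3 mm of the bay centres.
- **Look-alikes:** the green-banded ink, the glue bottle and the red bottles are still standing. Their positions match the first picture to about 1 mm.
- **Arm:** it was clear of everything when I handed in, with the force reading near zero. The highest force I saw was about 6 N.

**Disagreements:** the wrist and top cameras differed by up to 4 to 5 mm on the cyan bottle and 1 to 3 mm on the others, so I aimed at about the average of the two. A partial fit of the cyan ring from the wrist view was about 4 mm off, because the bottle hid part of the ring, so I did not use it. No check failed.

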